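# Line up and check-weigh a row of gift boxes

### The arm

A 7-joint arm with a two-finger parallel gripper is mounted at the origin on the work surface. World frame = base frame: x ahead of the robot, y to its left, z up, the work surface at z = 0. Lengths are in m, angles in rad, forces in N, time in s.
With the tool pointing down it reaches from about 0.425 to 0.925 m from the base axis. Payload 6.8 kg.
Tool frame: the origin (TCP) lies between the finger pads; the fingertips stand finger_overhang ahead of it and the grasp point (between the pads) lies 6 mm ahead of it (finger_overhang is the distance from the TCP to the fingertips, in m); z points along the fingers, y is the line along which they close (so a half turn about z gives the same grasp; the last joint's range is limited). The gripper opens to 85 mm and grips with 20 to 120 N. Pads are 22 mm wide; open, the fingers measure 114 mm over their backs; the gripper's body (76 mm by 85 mm) begins 54 mm behind the grasp point. The pads swing forward as they close: fully open they stand 13 mm farther back than shut.
Start: joints at [1.058, 0.477, 0.022, 1.555, -0.011, 1.109, -0.083], TCP at [0.266, -0.62, 0.256] pointing down, gripper open.
Joint ranges: [-2.96, 2.96], [-0.34, 2.1], [-1.41, 1.46], [0.24, 2.44], [-1.37, 4.51], [0.17, 1.92], [-2.96, 2.96]. Speed limits (rad/s): [2.39, 2.39, 3.14, 3.14, 3.14, 3.14, 3.14].

### API

Orientations are given as a unit quaternion [w, x, y, z].
In Python, from station import * gives the robot as it stands.
- The arm moves only by the tool drive_tool, never from a script. Its argument "increments" is a list of rows, each an object of numbers: "claw": the finger opening in m, from 0 to 0.0854; "dx", "dy", "dz": the shift along the tool's x, y, z in m; "wx", "wy", "wz": the turn, a rotation vector about the tool's x, y, z in degrees. A call has 1 to 20 rows; each row shifts and turns the commanded pose from where the row before left it, along the tool's axes as they then stand; what a row does not reach is not made up. A row lasts 1/8 s, in which the tool goes at most 62.5 mm and 10.7 degrees, less where a joint would pass 70% of its speed; a pose out of reach is approached as far as the arm can. A call with a gripper value outside its range is refused whole. The fingers move at their own pace and stop on an object; "newtons" is the grip in N (left out, the last holds). Time passes only in rows, so rows that do not move let the fingers close. It gives the time, the measured TCP pose, the force, the opening and the grip force at its end, in the units of the state.
- get_obs(): the state, without advancing time (a new reading comes with each control period).
- read_camera(name): name is "side" or "top" or "wrist"; returns (picture, depth): 400x640x3 uint8, red, green, blue; 400x640 float32, m along the optical axis (not along the pixel's ray), 0 where there is no reading.
- calibration(name): a dict with "intrinsics" (3x3 intrinsics, pixels), "R" (3x3) and "t" (3): a world point X has camera coordinates R X + t; the wrist camera has in their place "mount" (4x4, takes a point from camera to tool coordinates, whose origin is the TCP and whose axes are the flange's). Camera axes: x right, y down, z forward; pixel columns grow to the right and rows downward; lengths in m; the calibration is good to about 2 mm. A picture is of the moment at which its call begins: read the wrist's pose just before it. calibration takes no time and is no camera call.
- hand_in(): hands the job in; it is judged then, once.
The state is a dict: "t": time; "q": joint angles; "joint_vel": joint speeds; "joint_torque": joint torques, N m; "eef_pos": TCP position; "tool_rot": TCP orientation; "contact_force": force on the tool from outside, world axes, zero at the start; "torque": the same for the moment, N m; "gripper_width": opening from 0.0 (shut) to 1.0 (fully open); "grasp_force": force on a finger pad.
Only numpy, scipy, OpenCV 4.12 (cv2) and the standard library are available. Lean on these libraries where they do the work, as an engineer would, in place of code of your own. Each camera call takes 0.05 s, during which the arm holds its last target. There are 200 camera calls.

### The job

With the scale's tray still empty, press the key nearest the robot on the console to zero it, then set every small hexagonal box upright on the open floor of the tray. Lift the tray by its handle so that the boxes slide down into a single row, every one touching the fence, and lower it gently until it lies flat again. Then press the middle key to weigh and the far key to print, one key at a time with the tray down, and leave the boxes in their row and the other things on the table where they are.

Things in the scene. Friction and masses are not known exactly. Their poses are not given: they have to be found in the camera images.
- box0: one of 4 to 6 alike small hexagonal cartons (absent ones read None), black below with a pink lid: 36 mm across flats, 42 mm across corners, 30 mm high, 35 to 80 g, glossy. Origin: centre of its underside; z up; its flats face along its +x and -x and every 60 degrees from there, corners along +y and -y. Stands upright on the table at the start, right of the console
- box1: one of 4 to 6 alike small hexagonal cartons (absent ones read None), black below with a pink lid: 36 mm across flats, 42 mm across corners, 30 mm high, 35 to 80 g, glossy. Origin: centre of its underside; z up; its flats face along its +x and -x and every 60 degrees from there, corners along +y and -y. Stands upright on the table at the start, right of the console
- box2: one of 4 to 6 alike small hexagonal cartons (absent ones read None), black below with a pink lid: 36 mm across flats, 42 mm across corners, 30 mm high, 35 to 80 g, glossy. Origin: centre of its underside; z up; its flats face along its +x and -x and every 60 degrees from there, corners along +y and -y. Stands upright on the table at the start, right of the console
- box3: one of 4 to 6 alike small hexagonal cartons (absent ones read None), black below with a pink lid: 36 mm across flats, 42 mm across corners, 30 mm high, 35 to 80 g, glossy. Origin: centre of its underside; z up; its flats face along its +x and -x and every 60 degrees from there, corners along +y and -y. Stands upright on the table at the start, right of the console
- box4: one of 4 to 6 alike small hexagonal cartons (absent ones read None), black below with a pink lid: 36 mm across flats, 42 mm across corners, 30 mm high, 35 to 80 g, glossy. Origin: centre of its underside; z up; its flats face along its +x and -x and every 60 degrees from there, corners along +y and -y. Stands upright on the table at the start, right of the console
- box5: one of 4 to 6 alike small hexagonal cartons (absent ones read None), black below with a pink lid: 36 mm across flats, 42 mm across corners, 30 mm high, 35 to 80 g, glossy. Origin: centre of its underside; z up; its flats face along its +x and -x and every 60 degrees from there, corners along +y and -y. Stands upright on the table at the start, right of the console
- tray (a joint): tip-up angle of the scale's tray, rad: 0 lying flat (it rests there by its weight), grows as the handle is lifted, stops at 0.75. Nothing holds it up: let go, it falls shut. At the handle it takes about 2 to 4 N to lift. Boxes begin to slide at 0.20 to 0.31; about 0.6 brings them all to the fence if none lies behind another
- tray_hinge (a point): middle of the tray's hinge line, which runs along this frame's y on the far side of the tray, under the fence, 47 mm above the table. The tray lies on a fixed grey scale. Frame turns with the tray: x points from the handle side to the fence side, y along the fence, z up from the tray floor. Lifting turns the tray about +y
- tray_fence (a point): middle of the fence's foot, on its inner face and the tray floor, 51 mm above the table (axes as tray_hinge, 6 mm towards the handle and 4 mm up from it). Bright polished aluminium tray; inside, the floor runs from x = 0 (fence, 22 mm high) to x = -0.148 (low lip, 6 mm above the floor) and y = -0.165 to 0.165 (side walls 18 mm high). A box touching the fence has its origin 18 to 21 mm from it
- tray_wire (a point): middle of a round steel wire, 6 mm thick, that runs along y the whole length of the tray 22 mm in front of the fence, 43 mm above the floor, with a bracket to the fence at each end: boxes slide under it but cannot be set down under it from above
- tray_handle (a point): middle of the black tongue handle that sticks out from the middle of the tray's robot side: 62 mm long along x, 16 mm wide along y, 14 mm thick; axes as tray_hinge, 196 mm from the hinge line along -x and 12 mm above it. Grip it across its width from above, with free space all round
- key_near_top (a point): centre of the top of the console's zero key, the one nearest the robot: round grey key, 22 mm across in a black collar 38 mm across, top 56 mm above the table, pressed straight down. The white console is 200 x 76 x 34 mm; the three keys stand in a line along it, 47 mm apart, and a dark display at its far end stands 45 mm high
- key_middle_top (a point): the same for the middle key (weigh)
- key_far_top (a point): the same for the key farthest from the robot (print), next to the display
- key_near (a joint): travel of that key, m: 0 up, 0.006 fully down at 4 N; counts as pressed beyond 0.004; springs back
- key_middle (a joint): travel of that key, m: 0 up, 0.006 fully down at 4 N; counts as pressed beyond 0.004; springs back
- key_far (a joint): travel of that key, m: 0 up, 0.006 fully down at 4 N; counts as pressed beyond 0.004; springs back
- tape: bystander: roll of clear tape lying flat among the boxes, 60 mm across, 24 mm high; origin centre of its underside
- gift_box: bystander: large hexagonal gift box, 90 mm across flats, 45 mm high, beyond the small boxes; not to be loaded
- gift_box2: bystander: another large hexagonal gift box, the same
- blue_carton: bystander: flat blue carton 120 x 75 x 35 mm beyond the console
- orange_carton: bystander: orange carton 60 x 100 x 40 mm between robot and boxes
- brush: bystander: brush lying left of the scale
Not all that is in view belongs to the job. Of the things shaped like the part that bears key_near_top, the white one is meant.

How it is judged:
On the way, in this order (a step that is already met when the one before it is completed fails the run):
1. zero: the near key is pressed alone, the tray empty (value of joint key_near above 0.004 m and value of joint each of key_middle, key_far below 0.002 m), for 0.05 s.
2. loaded: every small box stands in the tray, let go, the tray flat (x of box0 in the frame of tray_fence between -0.15 and 0 m and y of box0 in the frame of tray_fence between -0.165 and 0.165 m and z of box0 in the frame of tray_fence between -0.008 and 0.012 m and x of box1 in the frame of tray_fence between -0.15 and 0 m and y of box1 in the frame of tray_fence between -0.165 and 0.165 m and z of box1 in the frame of tray_fence between -0.008 and 0.012 m and x of box2 in the frame of tray_fence between -0.15 and 0 m and y of box2 in the frame of tray_fence between -0.165 and 0.165 m and z of box2 in the frame of tray_fence between -0.008 and 0.012 m and x of box3 in the frame of tray_fence between -0.15 and 0 m and y of box3 in the frame of tray_fence between -0.165 and 0.165 m and z of box3 in the frame of tray_fence between -0.008 and 0.012 m and x of box4 in the frame of tray_fence between -0.15 and 0 m and y of box4 in the frame of tray_fence between -0.165 and 0.165 m and z of box4 in the frame of tray_fence between -0.008 and 0.012 m and x of box5 in the frame of tray_fence between -0.15 and 0 m and y of box5 in the frame of tray_fence between -0.165 and 0.165 m and z of box5 in the frame of tray_fence between -0.008 and 0.012 m and contact force between the fingers and box0 below 0.2 N and contact force between the fingers and box1 below 0.2 N and contact force between the fingers and box2 below 0.2 N and contact force between the fingers and box3 below 0.2 N and contact force between the fingers and box4 below 0.2 N and contact force between the fingers and box5 below 0.2 N and value of joint tray below 0.03 rad), for 0.2 s.
3. tipped: the tray is lifted beyond 0.35 rad with every box in it (value of joint tray above 0.35 rad and x of box0 in the frame of tray_fence between -0.15 and 0 m and y of box0 in the frame of tray_fence between -0.165 and 0.165 m and z of box0 in the frame of tray_fence between -0.008 and 0.012 m and x of box1 in the frame of tray_fence between -0.15 and 0 m and y of box1 in the frame of tray_fence between -0.165 and 0.165 m and z of box1 in the frame of tray_fence between -0.008 and 0.012 m and x of box2 in the frame of tray_fence between -0.15 and 0 m and y of box2 in the frame of tray_fence between -0.165 and 0.165 m and z of box2 in the frame of tray_fence between -0.008 and 0.012 m and x of box3 in the frame of tray_fence between -0.15 and 0 m and y of box3 in the frame of tray_fence between -0.165 and 0.165 m and z of box3 in the frame of tray_fence between -0.008 and 0.012 m and x of box4 in the frame of tray_fence between -0.15 and 0 m and y of box4 in the frame of tray_fence between -0.165 and 0.165 m and z of box4 in the frame of tray_fence between -0.008 and 0.012 m and x of box5 in the frame of tray_fence between -0.15 and 0 m and y of box5 in the frame of tray_fence between -0.165 and 0.165 m and z of box5 in the frame of tray_fence between -0.008 and 0.012 m), for 0.1 s.
4. lined up: the tray is flat again and every box touches the fence (x of box0 in the frame of tray_fence between -0.15 and 0 m and y of box0 in the frame of tray_fence between -0.165 and 0.165 m and z of box0 in the frame of tray_fence between -0.008 and 0.006 m and x of each of box0, box1, box2, box3, box4, box5 in the frame of tray_fence above -0.0235 m and angle between each of box0, box1, box2, box3, box4, box5's own z axis and vertical below 0.12 rad and x of box1 in the frame of tray_fence between -0.15 and 0 m and y of box1 in the frame of tray_fence between -0.165 and 0.165 m and z of box1 in the frame of tray_fence between -0.008 and 0.006 m and x of box2 in the frame of tray_fence between -0.15 and 0 m and y of box2 in the frame of tray_fence between -0.165 and 0.165 m and z of box2 in the frame of tray_fence between -0.008 and 0.006 m and x of box3 in the frame of tray_fence between -0.15 and 0 m and y of box3 in the frame of tray_fence between -0.165 and 0.165 m and z of box3 in the frame of tray_fence between -0.008 and 0.006 m and x of box4 in the frame of tray_fence between -0.15 and 0 m and y of box4 in the frame of tray_fence between -0.165 and 0.165 m and z of box4 in the frame of tray_fence between -0.008 and 0.006 m and x of box5 in the frame of tray_fence between -0.15 and 0 m and y of box5 in the frame of tray_fence between -0.165 and 0.165 m and z of box5 in the frame of tray_fence between -0.008 and 0.006 m and value of joint tray below 0.03 rad), for 0.2 s.
5. weigh: the middle key is pressed alone (value of joint key_middle above 0.004 m and value of joint each of key_near, key_far below 0.002 m), for 0.05 s.
6. print: the far key is pressed alone (value of joint key_far above 0.004 m and value of joint each of key_near, key_middle below 0.002 m), for 0.05 s.
At the end, for the whole second after the job is handed in: Every small box stands upright in the tray in one row, its origin within 23.5 mm of the fence (touching), at rest and let go; the tray lies flat (under 0.03 rad) and all keys are up (all of step 4 and contact force between the fingers and box0 below 0.2 N and contact force between the fingers and box1 below 0.2 N and contact force between the fingers and box2 below 0.2 N and contact force between the fingers and box3 below 0.2 N and contact force between the fingers and box4 below 0.2 N and contact force between the fingers and box5 below 0.2 N and contact force between the fingers and tray below 0.2 N and linear speed of each of box0, box1, box2, box3, box4, box5 below 0.02 m/s and value of joint each of key_near, key_middle, key_far below 0.002 m).
It fails at once if two keys pressed at once (value of joint each of key_near, key_middle above 0.004 m or value of joint each of key_middle, key_far above 0.004 m or value of joint each of key_near, key_far above 0.004 m).
It fails at once if a key pressed while the tray is raised (value of joint tray above 0.1 rad and value of joint any of key_near, key_middle, key_far above 0.004 m).
It fails at once if the zero key pressed while a box is in the tray (value of joint key_near above 0.004 m and ((x of box0 in the frame of tray_fence between -0.15 and 0 m and y of box0 in the frame of tray_fence between -0.165 and 0.165 m and z of box0 in the frame of tray_fence between -0.008 and 0.012 m) or (x of box1 in the frame of tray_fence between -0.15 and 0 m and y of box1 in the frame of tray_fence between -0.165 and 0.165 m and z of box1 in the frame of tray_fence between -0.008 and 0.012 m) or (x of box2 in the frame of tray_fence between -0.15 and 0 m and y of box2 in the frame of tray_fence between -0.165 and 0.165 m and z of box2 in the frame of tray_fence between -0.008 and 0.012 m) or (x of box3 in the frame of tray_fence between -0.15 and 0 m and y of box3 in the frame of tray_fence between -0.165 and 0.165 m and z of box3 in the frame of tray_fence between -0.008 and 0.012 m) or (x of box4 in the frame of tray_fence between -0.15 and 0 m and y of box4 in the frame of tray_fence between -0.165 and 0.165 m and z of box4 in the frame of tray_fence between -0.008 and 0.012 m) or (x of box5 in the frame of tray_fence between -0.15 and 0 m and y of box5 in the frame of tray_fence between -0.165 and 0.165 m and z of box5 in the frame of tray_fence between -0.008 and 0.012 m))).
It fails at once if the tray dropped (falls faster than 3 rad/s) (velocity of joint tray below -3 rad/s).
It fails at once if a bystander moved more than 3 cm (distance of any of tape, gift_box, gift_box2, blue_carton, orange_carton, brush from where it was at the start of the episode above 0.03 m).
Of box0, box1, box2, box3, box4, box5 only 4 to 6 are there at a start; the rules pass over those that are not, and their reading is None.
At some moment in a run one of box0, box1, box2, box3, box4, box5 may be knocked a few centimetres aside while the robot is not near it.
It also fails if it takes over 210 s, if anything falls off the work surface, if the arm or the gripper's body presses on something with over 40 N, if the wrist force passes 120 N, or if a joint passes its speed limit or range.

## Working session

There is one attempt and no reset: what is moved stays moved. The work goes in short steps, Python scripts to look and compute and a tool call to move; the robot and the scene stay as the last step left them, time stands still between calls to the robot, and variables do not carry over. Pictures are saved under pics/ and viewed, at most 14 in all, crops included, and the job is handed in when it is done.

Besides the shell and the picture viewer there is one more tool, called as name([rows], argument=value, ...), one row to a line, values as JSON. drive_tool: Moves the arm, as the interface text tells. Its arguments: {"type":"object","properties":{"increments":{"type":"array","items":{"type":"object","properties":{"claw":{"type":"number"},"dx":{"type":"number"},"dy":{"type":"number"},"dz":{"type":"number"},"wx":{"type":"number"},"wy":{"type":"number"},"wz":{"type":"number"}}}},"newtons":{"type":"number"}},"required":["increments"]}

```bash
mkdir -p pics; ls; python3 - <<'E'
from station import *
import cv2,numpy as np
print(get_obs())
for n in("top","side"):
    p,d=read_camera(n); np.savez(n+'0.npz',p=p,d=d); cv2.imwrite(f'pics/{n}0.png',p[:,:,::-1]); print(n,calibration(n))
print(calibration("wrist"))
E
```

```text
pics
{'t': 0.0, 'q': array([ 1.05787097,  0.47779148,  0.02231616,  1.55650214, -0.01154566,
        1.10928427, -0.08312692]), 'joint_vel': array([ 2.97164871e-04,  3.78361573e-05, -1.21531312e-03,  3.95197052e-04,
        1.42117474e-03, -5.81690183e-04,  1.92092995e-03]), 'joint_torque': array([-1.46627863e-03, -5.96459520e+01,  1.60769574e+00, -2.81194246e+01,
        1.25246824e-02,  9.36605124e-03, -8.05015105e-06]), 'eef_pos': array([ 0.2656418 , -0.61991161,  0.25530958]), 'tool_rot': array([-9.00524692e-04,  9.79584506e-01,  2.01030673e-01, -2.29225091e-04]), 'contact_force': array([-0.43625967,  0.41099991,  0.2443789 ]), 'torque': array([-0.0018145 ,  0.01731293, -0.01707229]), 'grasp_force': 0.0, 'gripper_width': 0.9974489033262026}
top {'intrinsics': array([[475.30092758,   0.        , 322.21040621],
       [  0.        , 475.30092758, 202.55441915],
       [  0.        ,   0.        ,   1.        ]]), 'R': array([[-9.42660106e-02, -9.95546718e-01, -8.07290223e-04],
       [-9.73250659e-01,  9.23254447e-02, -2.10378629e-01],
       [ 2.09516287e-01, -1.90458583e-02, -9.7
[... 262 characters left out ...]
389, -0.27096649, -0.01278365],
       [-0.17478666,  0.6555224 , -0.73467   ],
       [ 0.20745093, -0.70488832, -0.67830419]]), 't': array([0.50805484, 0.1004663 , 1.59402384])}
{'intrinsics': array([[276.54480971,   0.        , 317.49415951],
       [  0.        , 276.54480971, 200.6519102 ],
       [  0.        ,   0.        ,   1.        ]]), 'mount': array([[-5.90266830e-04, -9.57610012e-01, -2.88067209e-01,
         7.34882223e-02],
       [ 9.99999205e-01, -8.86201198e-04,  8.96904511e-04,
        -9.28030839e-04],
       [-1.11417024e-03, -2.88066450e-01,  9.57609774e-01,
        -1.17939291e-01],
       [ 0.00000000e+00,  0.00000000e+00,  0.00000000e+00,
         1.00000000e+00]])}
```

View pics/top0.png

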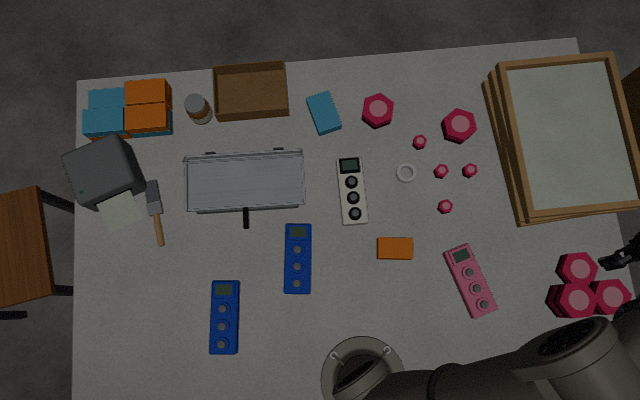

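View pics/side0.png

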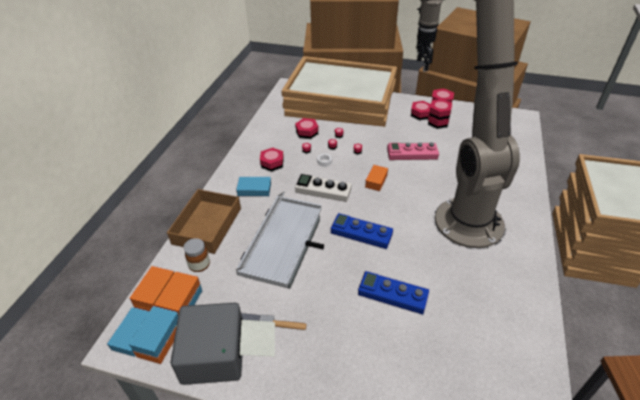

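The top view shows consoles at (352,190) white, (297,258) blue, (224,316) blue and (470,280) pink. The white one is meant, with keys at about (351,182), (353,197) and (355,213). Four small boxes are at (419,142), (441,171), (470,170) and (445,206), the tape at (406,173), the tray at (245,182) and its handle at (246,217).

```bash
cat > h.py <<'E'
from station import *
import cv2,numpy as np
from scipy.spatial.transform import Rotation as Rn
def ray(cam,uv,z,pose=None):
    c=calibration(cam); K=c["intrinsics"]; d=np.linalg.inv(K)@np.array([uv[0],uv[1],1.])
    if cam=="wrist":
        o,R=pose; M=c["mount"]; D=R@M[:3,:3]@d; C=R@M[:3,3]+o
    else: D=c["R"].T@d; C=-c["R"].T@c["t"]
    return C+D*(z-C[2])/D[2]
def proj(cam,X):
    c=calibration(cam); x=c["intrinsics"]@(c["R"]@np.array(X,float)+c["t"]); return x[:2]/x[2]
def tp():
    o=get_obs(); q=o["tool_rot"]; return o["eef_pos"],Rn.from_quat([q[1],q[2],q[3],q[0]]).as_matrix()
def blobs(m,lo,hi):
    n,l,s,c=cv2.connectedComponentsWithStats(m.astype(np.uint8)); return [(c[i],s[i]) for i in range(1,n) if lo<=s[i][4]<=hi]
def pink(p):
    h=cv2.cvtColor(p,cv2.COLOR_RGB2HSV); return (((h[...,0]>160)|(h[...,0]<3))&(h[...,1]>120)&(h[...,2]>90))
E
python3 - <<'E'
from h import *
p=np.load('top0.npz')['p']
for c,s in blobs(pink(p),40,2000): print('pink',c.round(1),s[4],ray("top",c,0.03).round(3))
g=cv2.cvtColor(p,cv2.COLOR_RGB2GRAY)
m=np.zeros_like(g);m[150:230,330:375]=(g[150:230,330:375]<60)
for c,s in blobs(m,30,1500): print('dark',c.round(1),s,ray("top",c,0.05).round(3))
m=np.zeros_like(g);m[200:235,225:265]=(g[200:235,225:265]<50)
for c,s in blobs(m,30,1500): print('handle',c.round(1),s,ray("top",c,0.064).round(3))
a=cv2.resize(p[140:235,175:310,::-1],None,fx=4,fy=4,interpolation=2)
b=cv2.resize(p[140:235,330:380,::-1],None,fx=4,fy=4,interpolation=2)
cv2.imwrite('pics/crop.png',np.hstack([a,b]))
E
```

```text
pink [377.7 108.1] 480 [ 0.776 -0.132  0.03 ]
pink [460.  123.5] 488 [ 0.703 -0.373  0.03 ]
pink [419.7 140.3] 75 [ 0.662 -0.245  0.03 ]
pink [470.5 169. ] 78 [ 0.559 -0.382  0.03 ]
pink [441.6 169.4] 80 [ 0.566 -0.297  0.03 ]
pink [445.8 205.4] 78 [ 0.457 -0.293  0.03 ]
pink [589.  287.9] 1758 [ 0.186 -0.657  0.03 ]
dark [349.  165.1] [339 157  21  17 309] [ 0.599 -0.025  0.05 ]
dark [350.8 182. ] [345 176  13  13 103] [ 0.548 -0.024  0.05 ]
dark [352.5 197.3] [347 191  13  13 103] [ 0.502 -0.024  0.05 ]
dark [354.4 213.3] [349 207  12  13 101] [ 0.456 -0.025  0.05 ]
handle [245.2 215.4] [225 207  40  22 178] [0.476 0.283 0.064]
```

View pics/crop.png

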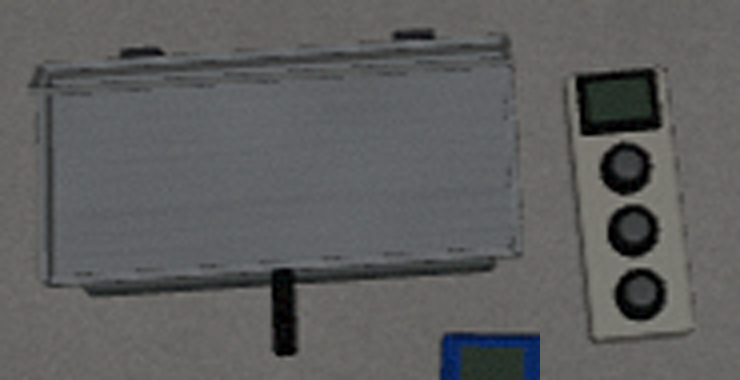

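The crop shows the white console, with three grey keys in dark collars and its display at the far end, so it is the one meant. The tray's lip runs from crop (48,283) to (520,255), and the handle from (283,268) to (287,355).

```bash
cat >> h.py <<'E'
def go(X,yaw):
    """tool-axis shift (in present axes) to X and wz to world yaw (deg), tool down"""
    o,R=tp(); y0=np.degrees(np.arctan2(R[1,0],R[0,0])); d=R.T@(np.array(X)-o)
    f=lambda a:(a+180)%360-180
    tilt=np.degrees(R[:2,2])
    print('at',o.round(4),'yaw',y0.round(2),'tilt',tilt.round(2),'shift',d.round(4),'wz',round(f(y0-yaw),2))
    R2=Rn.from_euler('z',np.radians(yaw)).as_matrix()@np.diag([1,-1,-1]); print('  in goal axes',(R2.T@(np.array(X)-o)).round(4))
E
python3 - <<'E'
from h import *
import station
print([n for n in dir(station) if n[0]!='_'], getattr(station,'finger_overhang',None))
for n,u,v,z in (("lipL",48,283,.057),("lipR",520,255,.057),("fenL",40,68,.073),("fenR",508,38,.073),("hroot",283,268,.066),("htip",287,353,.066)):
    print(n,ray("top",(175+u/4-.375,140+v/4-.375),z).round(4))
for u,v in ((350.8,182),(352.5,197.3),(354.4,213.3)): print(ray("top",(u,v),.053).round(4))
go((.456,-.025,.16),0)
E
```

```text
['PlanningError', 'calibration', 'finger_overhang', 'get_obs', 'hand_in', 'read_camera'] 0.025
lipL [0.5075 0.4492 0.057 ]
lipR [0.4961 0.1138 0.057 ]
fenL [0.6622 0.4451 0.073 ]
fenR [0.6529 0.1083 0.073 ]
hroot [0.5006 0.2811 0.066 ]
htip [0.4397 0.282  0.066 ]
[ 0.5472 -0.0242  0.053 ]
[ 0.5018 -0.0242  0.053 ]
[ 0.4549 -0.0246  0.053 ]
at [ 0.2656 -0.62    0.2554] yaw 23.19 tilt [-0.04  0.08] shift [ 0.4093 -0.4718  0.0961] wz 23.19
  in goal axes [ 0.1904 -0.595   0.0954]
```

drive_tool([
  {"wz": 7.7, "claw": 0},
  {"wz": 7.7, "claw": 0},
  {"wz": 7.8, "claw": 0},
  {"dx": 0.015, "dy": -0.0496},
  {"dx": 0.016, "dy": -0.0496},
  {"dx": 0.016, "dy": -0.0496},
  {"dx": 0.016, "dy": -0.0496},
  {"dx": 0.016, "dy": -0.0496},
  {"dx": 0.016, "dy": -0.0496},
  {"dx": 0.016, "dy": -0.0496},
  {"dx": 0.016, "dy": -0.0496},
  {"dx": 0.016, "dy": -0.0496},
  {"dx": 0.016, "dy": -0.0496},
  {"dx": 0.016, "dy": -0.0496},
  {"dx": 0.016, "dy": -0.0496},
  {"dz": 0.05},
  {"dz": 0.05},
  {},
  {},
])

```text
schema error: expected keys claw, dx, dy, dz, wx, wy, wz
```

```bash
python3 - <<'E'
from h import *
go((.4549,-.0245,.085),0)
o=tp(); p,d=read_camera("wrist"); cv2.imwrite('pics/w1.png',p[:,:,::-1])
E
```

```text
at [ 0.2656 -0.62    0.2554] yaw 23.19 tilt [-0.04  0.08] shift [ 0.4085 -0.4725  0.1711] wz 23.19
  in goal axes [ 0.1893 -0.5955  0.1704]
```

View pics/w1.png

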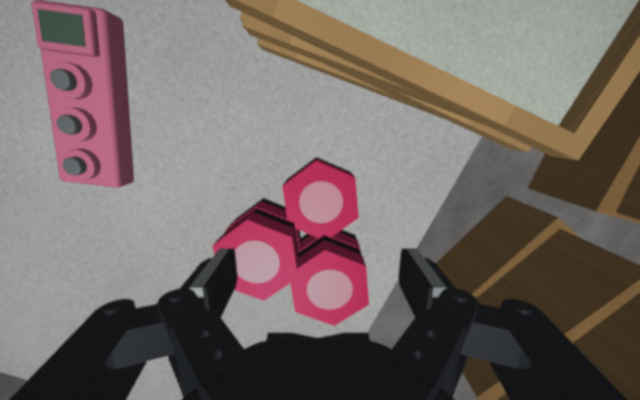

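The move was refused because every row must carry all the keys. The picture is still of the start pose and shows only the stacked large boxes and the pink console, which play no part here.

drive_tool([
  {"claw": 0, "dx": 0, "dy": 0, "dz": 0, "wx": 0, "wy": 0, "wz": 7.7},
  {"claw": 0, "dx": 0, "dy": 0, "dz": 0, "wx": 0, "wy": 0, "wz": 7.7},
  {"claw": 0, "dx": 0, "dy": 0, "dz": 0, "wx": 0, "wy": 0, "wz": 7.8},
  {"claw": 0, "dx": 0.0158, "dy": -0.0496, "dz": 0, "wx": 0, "wy": 0, "wz": 0},
  {"claw": 0, "dx": 0.0158, "dy": -0.0496, "dz": 0, "wx": 0, "wy": 0, "wz": 0},
  {"claw": 0, "dx": 0.0158, "dy": -0.0496, "dz": 0, "wx": 0, "wy": 0, "wz": 0},
  {"claw": 0, "dx": 0.0158, "dy": -0.0496, "dz": 0, "wx": 0, "wy": 0, "wz": 0},
  {"claw": 0, "dx": 0.0158, "dy": -0.0496, "dz": 0, "wx": 0, "wy": 0, "wz": 0},
  {"claw": 0, "dx": 0.0158, "dy": -0.0496, "dz": 0, "wx": 0, "wy": 0, "wz": 0},
  {"claw": 0, "dx": 0.0158, "dy": -0.0496, "dz": 0, "wx": 0, "wy": 0, "wz": 0},
  {"claw": 0, "dx": 0.0158, "dy": -0.0496, "dz": 0, "wx": 0, "wy": 0, "wz": 0},
  {"claw": 0, "dx": 0.0158, "dy": -0.0496, "dz": 0, "wx": 0, "wy": 0, "wz": 0},
  {"claw": 0, "dx": 0.0158, "dy": -0.0496, "dz": 0, "wx": 0, "wy": 0, "wz": 0},
  {"claw": 0, "dx": 0.0158, "dy": -0.0496, "dz": 0, "wx": 0, "wy": 0, "wz": 0},
  {"claw": 0, "dx": 0.0158, "dy": -0.0496, "dz": 0, "wx": 0, "wy": 0, "wz": 0},
  {"claw": 0, "dx": 0, "dy": 0, "dz": 0.04, "wx": 0, "wy": 0, "wz": 0},
  {"claw": 0, "dx": 0, "dy": 0, "dz": 0.03, "wx": 0, "wy": 0, "wz": 0},
  {"claw": 0, "dx": 0, "dy": 0, "dz": 0, "wx": 0, "wy": 0, "wz": 0},
  {"claw": 0, "dx": 0, "dy": 0, "dz": 0, "wx": 0, "wy": 0, "wz": 0},
])

```text
t: 2.52
eef_pos: [0.4561, -0.0254, 0.1872]
tool_rot: [-0.0, 1.0, -0.0, 0.001]
contact_force: [0.2, 0.3, -0.0]
gripper_width: 0.002
grasp_force: 0.0
```

```bash
python3 - <<'E'
from h import *
go((.4549,-.0245,.085),0); print(get_obs()['t'],get_obs()['contact_force'])
o=tp(); p,d=read_camera("wrist"); cv2.imwrite('pics/w2.png',p[:,:,::-1]); np.savez('w2',p=p,o=o[0],R=o[1])
E
```

```text
at [ 0.4561 -0.0254  0.1872] yaw -0.03 tilt [0.06 0.  ] shift [-0.0013 -0.0009  0.1022] wz -0.03
  in goal axes [-0.0012 -0.0009  0.1022]
2.525 [ 0.24800273  0.28087281 -0.01377265]
```

View pics/w2.png

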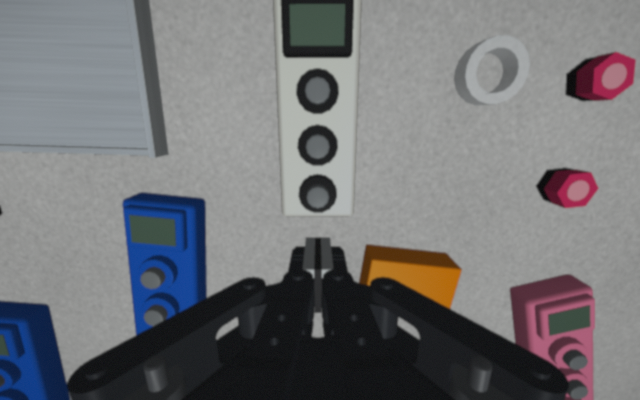

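The wrist view shows the white console ahead, with its near key at (318,195), middle at (318,145) and far at (318,90). The shut fingers end at (318,240).

```bash
python3 - <<'E'
from h import *
w=np.load('w2.npz')
for u in((318,195),(318,145),(317.5,90)): print(ray("wrist",u,.056,(w['o'],w['R'])).round(4))
E
```

```text
[ 0.46   -0.0252  0.056 ]
[ 0.5061 -0.0252  0.056 ]
[ 0.5516 -0.0248  0.056 ]
```

drive_tool([
  {"claw": 0, "dx": 0.001, "dy": 0, "dz": 0.05, "wx": 0, "wy": 0, "wz": 0},
  {"claw": 0, "dx": 0, "dy": 0, "dz": 0.05, "wx": 0, "wy": 0, "wz": 0},
  {"claw": 0, "dx": 0, "dy": 0, "dz": 0.006, "wx": 0, "wy": 0, "wz": 0},
  {"claw": 0, "dx": 0, "dy": 0, "dz": 0.003, "wx": 0, "wy": 0, "wz": 0},
  {"claw": 0, "dx": 0, "dy": 0, "dz": 0.0025, "wx": 0, "wy": 0, "wz": 0},
  {"claw": 0, "dx": 0, "dy": 0, "dz": 0, "wx": 0, "wy": 0, "wz": 0},
  {"claw": 0, "dx": 0, "dy": 0, "dz": 0, "wx": 0, "wy": 0, "wz": 0},
])

```text
t: 3.45
eef_pos: [0.4576, -0.0254, 0.0758]
tool_rot: [0.0, 1.0, -0.0, 0.001]
contact_force: [-0.7, -0.4, 4.3]
gripper_width: 0.001
grasp_force: 1.7
```

drive_tool([
  {"claw": 0, "dx": 0, "dy": 0, "dz": 0.0008, "wx": 0, "wy": 0, "wz": 0},
  {"claw": 0, "dx": 0, "dy": 0, "dz": 0, "wx": 0, "wy": 0, "wz": 0},
  {"claw": 0, "dx": 0, "dy": 0, "dz": -0.05, "wx": 0, "wy": 0, "wz": 0},
  {"claw": 0.0854, "dx": 0, "dy": 0, "dz": -0.058, "wx": 0, "wy": 0, "wz": 0},
  {"claw": 0.0854, "dx": 0, "dy": 0, "dz": -0.058, "wx": 0, "wy": 0, "wz": 0},
  {"claw": 0.0854, "dx": 0, "dy": 0, "dz": -0.058, "wx": 0, "wy": 0, "wz": 0},
  {"claw": 0.0854, "dx": 0.024, "dy": 0.0475, "dz": 0, "wx": 0, "wy": 0, "wz": 0},
  {"claw": 0.0854, "dx": 0.024, "dy": 0.0475, "dz": 0, "wx": 0, "wy": 0, "wz": 0},
  {"claw": 0.0854, "dx": 0.024, "dy": 0.0475, "dz": 0, "wx": 0, "wy": 0, "wz": 0},
  {"claw": 0.0854, "dx": 0.024, "dy": 0.0475, "dz": 0, "wx": 0, "wy": 0, "wz": 0},
  {"claw": 0.0854, "dx": 0.024, "dy": 0.0475, "dz": 0, "wx": 0, "wy": 0, "wz": 0},
  {"claw": 0.0854, "dx": 0.024, "dy": 0.0475, "dz": 0, "wx": 0, "wy": 0, "wz": 0},
  {"claw": 0.0854, "dx": 0, "dy": 0, "dz": 0, "wx": 0, "wy": 0, "wz": 0},
  {"claw": 0.0854, "dx": 0, "dy": 0, "dz": 0, "wx": 0, "wy": 0, "wz": 0},
])

```text
t: 5.2
eef_pos: [0.6004, -0.3096, 0.2973]
tool_rot: [-0.001, 1.0, 0.0, -0.0]
contact_force: [-0.9, 0.2, 0.1]
gripper_width: 1.0
grasp_force: 0.0
```

```bash
python3 - <<'E'
from h import *
o=tp(); p,d=read_camera("wrist"); cv2.imwrite('pics/w3.png',p[:,:,::-1]); np.savez('w3',p=p,d=d,o=o[0],R=o[1])
print(o[0],get_obs()['t'])
for c,s in blobs(pink(p),150,20000): print(c.round(1),s,ray("wrist",c,.03,o).round(4))
E
```

```text
[ 0.60040057 -0.30957844  0.29727018] 5.25
[167.5  38.1] [ 126    0   81   80 3376] [ 0.7675 -0.1234  0.03  ]
[363.4  94.4] [ 327   52   73   86 3076] [ 0.7022 -0.3686  0.03  ]
[270.2 125.5] [256 112  29  28 404] [ 0.6631 -0.2451  0.03  ]
[308.3 193.5] [296 181  26  27 337] [ 0.5684 -0.2954  0.03  ]
[366.2 197.6] [354 185  26  27 339] [ 0.5622 -0.3792  0.03  ]
[306.4 259.8] [295 250  24  22 271] [ 0.4616 -0.2915  0.03  ]
[488.9 384.1] [475 364  34  36 518] [ 0.2092 -0.6201  0.03  ]
```

View pics/w3.png

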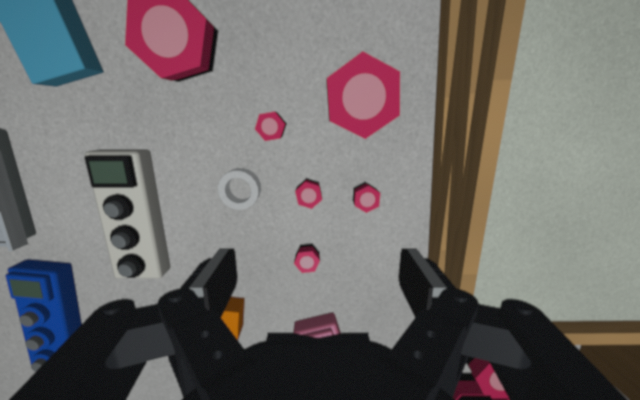

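The view shows the four small boxes at (270,125), (308,193), (366,197) and (306,260), with the tape at (239,189). Next I get the box angles.

```bash
cat >> h.py <<'E'
def boxes(zt=.03,lo=150,hi=900,roi=None):
    o=tp(); p,d=read_camera("wrist"); m=pink(p).astype(np.uint8); out=[]
    cs,_=cv2.findContours(cv2.resize(m*255,None,fx=4,fy=4,interpolation=cv2.INTER_CUBIC)//128,cv2.RETR_EXTERNAL,cv2.CHAIN_APPROX_NONE)
    for c in cs:
        A=cv2.contourArea(c)/16
        if not lo<A<hi: continue
        W=np.array([ray("wrist",(u/4-.375,v/4-.375),zt,o)[:2] for u,v in cv2.convexHull(c)[:,0]])
        P=np.zeros((400,400),np.uint8); w0=W.mean(0); cv2.fillPoly(P,[((W-w0)*5000+200).round().astype(int)],1)
        j,i=np.nonzero(P); x,y=i-i.mean(),j-j.mean(); a=np.degrees(np.angle(((x+1j*y)**6).sum()))/6
        cen=w0+np.array([i.mean()-200,j.mean()-200])/5000
        flat=(a+30)%60; out.append((cen,flat)); print('box',cen.round(4),'flat dir mod60',round(flat,1),'size mm2',int(P.sum()/25))
    return p,o,out
E
python3 - <<'E'
from h import *
boxes()
w=np.load('w3.npz')
print('tape',ray("wrist",(239,189),.024,(w['o'],w['R'])))
print(get_obs()['q'])
E
```

```text
box [ 0.2078 -0.6236] flat dir mod60 14.2 size mm2 2889
box [ 0.4601 -0.2915] flat dir mod60 8.1 size mm2 1171
box [ 0.561 -0.38 ] flat dir mod60 28.0 size mm2 1139
box [ 0.5671 -0.2955] flat dir mod60 42.4 size mm2 1154
box [ 0.6627 -0.2448] flat dir mod60 8.8 size mm2 1124
tape [ 0.57356299 -0.19420537  0.024     ]
[ 0.47732633  0.45125212 -0.13510371  1.49812712  0.06230177  1.19680972
 -1.2361856 ]
```

drive_tool([
  {"claw": 0.062, "dx": 0, "dy": 0, "dz": 0, "wx": 0, "wy": 0, "wz": -6.2},
  {"claw": 0.062, "dx": 0, "dy": 0, "dz": 0, "wx": 0, "wy": 0, "wz": -6.2},
  {"claw": 0.062, "dx": -0.0295, "dy": -0.021, "dz": 0, "wx": 0, "wy": 0, "wz": 0},
  {"claw": 0.062, "dx": 0, "dy": 0, "dz": 0.055, "wx": 0, "wy": 0, "wz": 0},
  {"claw": 0.062, "dx": 0, "dy": 0, "dz": 0.055, "wx": 0, "wy": 0, "wz": 0},
  {"claw": 0.062, "dx": 0, "dy": 0, "dz": 0.055, "wx": 0, "wy": 0, "wz": 0},
  {"claw": 0.062, "dx": 0, "dy": 0, "dz": 0.055, "wx": 0, "wy": 0, "wz": 0},
  {"claw": 0.062, "dx": 0, "dy": 0, "dz": 0.03, "wx": 0, "wy": 0, "wz": 0},
  {"claw": 0.062, "dx": 0, "dy": 0, "dz": 0.017, "wx": 0, "wy": 0, "wz": 0},
  {"claw": 0.062, "dx": 0, "dy": 0, "dz": 0, "wx": 0, "wy": 0, "wz": 0},
  {"claw": 0.02, "dx": 0, "dy": 0, "dz": 0, "wx": 0, "wy": 0, "wz": 0},
  {"claw": 0.02, "dx": 0, "dy": 0, "dz": 0, "wx": 0, "wy": 0, "wz": 0},
  {"claw": 0.02, "dx": 0, "dy": 0, "dz": 0, "wx": 0, "wy": 0, "wz": 0},
  {"claw": 0.02, "dx": 0, "dy": 0, "dz": 0, "wx": 0, "wy": 0, "wz": 0},
  {"claw": 0.02, "dx": 0, "dy": 0, "dz": 0, "wx": 0, "wy": 0, "wz": 0},
], newtons=25)

```text
t: 7.18
eef_pos: [0.5684, -0.2966, 0.0329]
tool_rot: [0.001, 0.994, 0.108, 0.001]
contact_force: [-0.9, 0.9, 6.6]
gripper_width: 0.412
grasp_force: 25.9
```

drive_tool([
  {"claw": 0.02, "dx": 0, "dy": 0, "dz": -0.03, "wx": 0, "wy": 0, "wz": 0},
  {"claw": 0.02, "dx": 0, "dy": 0, "dz": -0.055, "wx": 0, "wy": 0, "wz": 0},
  {"claw": 0.02, "dx": 0, "dy": 0, "dz": -0.055, "wx": 0, "wy": 0, "wz": -7.9},
  {"claw": 0.02, "dx": 0, "dy": 0, "dz": 0, "wx": 0, "wy": 0, "wz": -8},
  {"claw": 0.02, "dx": 0.0236, "dy": -0.0427, "dz": 0, "wx": 0, "wy": 0, "wz": 0},
  {"claw": 0.02, "dx": 0.0236, "dy": -0.0427, "dz": 0, "wx": 0, "wy": 0, "wz": 0},
  {"claw": 0.02, "dx": 0.0236, "dy": -0.0427, "dz": 0, "wx": 0, "wy": 0, "wz": 0},
  {"claw": 0.02, "dx": 0.0236, "dy": -0.0427, "dz": 0, "wx": 0, "wy": 0, "wz": 0},
  {"claw": 0.02, "dx": 0.0236, "dy": -0.0427, "dz": 0, "wx": 0, "wy": 0, "wz": 0},
  {"claw": 0.02, "dx": 0.0236, "dy": -0.0427, "dz": 0, "wx": 0, "wy": 0, "wz": 0},
  {"claw": 0.02, "dx": 0.0236, "dy": -0.0427, "dz": 0, "wx": 0, "wy": 0, "wz": 0},
  {"claw": 0.02, "dx": 0.0236, "dy": -0.0427, "dz": 0, "wx": 0, "wy": 0, "wz": 0},
  {"claw": 0.02, "dx": 0.0236, "dy": -0.0427, "dz": 0, "wx": 0, "wy": 0, "wz": 0},
  {"claw": 0.02, "dx": 0.0236, "dy": -0.0427, "dz": 0, "wx": 0, "wy": 0, "wz": 0},
  {"claw": 0.02, "dx": 0.0236, "dy": -0.0427, "dz": 0, "wx": 0, "wy": 0, "wz": 0},
  {"claw": 0.02, "dx": 0.0236, "dy": -0.0427, "dz": 0, "wx": 0, "wy": 0, "wz": 0},
  {"claw": 0.02, "dx": 0.0236, "dy": -0.0427, "dz": 0, "wx": 0, "wy": 0, "wz": 0},
  {"claw": 0.02, "dx": 0.0236, "dy": -0.0427, "dz": 0, "wx": 0, "wy": 0, "wz": 0},
  {"claw": 0.02, "dx": 0, "dy": 0, "dz": 0, "wx": 0, "wy": 0, "wz": 0},
  {"claw": 0.02, "dx": 0, "dy": 0, "dz": 0, "wx": 0, "wy": 0, "wz": 0},
])

```text
t: 9.68
eef_pos: [0.5748, 0.3862, 0.1709]
tool_rot: [0.001, 0.97, 0.244, -0.0]
contact_force: [0.3, -0.5, -0.8]
gripper_width: 0.416
grasp_force: 25.4
```

```bash
python3 - <<'E'
from h import *
go((.5753,.3865,.085),28.3); print(get_obs()['t'],get_obs()['contact_force'])
o=tp(); p,d=read_camera("wrist"); cv2.imwrite('pics/w4.png',p[:,:,::-1]); np.savez('w4',p=p,o=o[0],R=o[1])
E
```

```text
at [0.5748 0.3862 0.1709] yaw 28.29 tilt [ 0.01 -0.06] shift [ 0.0006 -0.0002  0.0859] wz -0.01
  in goal axes [ 0.0006 -0.0001  0.0859]
9.675 [ 0.30412869 -0.4595221  -0.77520055]
```

View pics/w4.png

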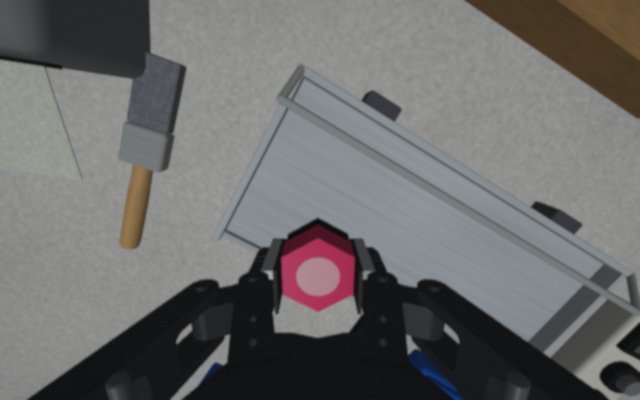

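The box is held upright at (318,265) over the tray. The tray's left lip corner is at (222,238), and the wire runs from (285,101) to (635,305).

```bash
python3 - <<'E'
from h import *
w=np.load('w4.npz'); o=(w['o'],w['R'])
F=np.array([.660,.2758]);a=np.radians(-1.74);T=np.array([[np.cos(a),np.sin(a)],[-np.sin(a),np.cos(a)]])
for n,u,z in(('lipL',(222,236),.06),('wireL',(287,101),.094),('wireR',(635,306),.094),('fencetopL',(302,69),.073)):
    X=ray("wrist",u,z,o); print(n,X.round(4),'tray',(T@(X[:2]-F)).round(4))
E
```

```text
lipL [0.5089 0.4488 0.06  ] tray [-0.1563  0.1683]
wireL [0.6389 0.4443 0.094 ] tray [-0.0262  0.1678]
wireR [0.632  0.1172 0.094 ] tray [-0.0231 -0.1594]
fencetopL [0.6632 0.4469 0.073 ] tray [-0.002   0.1711]
```

drive_tool([
  {"claw": 0.02, "dx": 0, "dy": 0, "dz": 0.05, "wx": 0, "wy": 0, "wz": 0},
  {"claw": 0.02, "dx": 0, "dy": 0, "dz": 0.025, "wx": 0, "wy": 0, "wz": 0},
  {"claw": 0.02, "dx": 0, "dy": 0, "dz": 0.0105, "wx": 0, "wy": 0, "wz": 0},
  {"claw": 0.02, "dx": 0, "dy": 0, "dz": 0, "wx": 0, "wy": 0, "wz": 0},
  {"claw": 0.04, "dx": 0, "dy": 0, "dz": 0, "wx": 0, "wy": 0, "wz": 0},
  {"claw": 0.05, "dx": 0, "dy": 0, "dz": 0, "wx": 0, "wy": 0, "wz": 0},
  {"claw": 0.05, "dx": 0, "dy": 0, "dz": 0, "wx": 0, "wy": 0, "wz": 0},
  {"claw": 0.05, "dx": 0, "dy": 0, "dz": 0, "wx": 0, "wy": 0, "wz": 0},
  {"claw": 0.05, "dx": 0, "dy": 0, "dz": -0.04, "wx": 0, "wy": 0, "wz": 0},
  {"claw": 0.05, "dx": 0, "dy": 0, "dz": -0.055, "wx": 0, "wy": 0, "wz": 0},
  {"claw": 0.062, "dx": 0, "dy": 0, "dz": -0.055, "wx": 0, "wy": 0, "wz": 0},
  {"claw": 0.062, "dx": 0, "dy": 0, "dz": -0.03, "wx": 0, "wy": 0, "wz": 0},
  {"claw": 0.062, "dx": 0, "dy": 0, "dz": 0, "wx": 0, "wy": 0, "wz": 0},
])

```text
t: 11.35
eef_pos: [0.5758, 0.388, 0.269]
tool_rot: [-0.001, 0.97, 0.244, 0.003]
contact_force: [-0.2, 0.1, -0.0]
gripper_width: 0.726
grasp_force: 0.0
```

```bash
python3 - <<'E'
from h import *
p,o,b=boxes(zt=.081); print(o[0],get_obs()['t'])
E
```

```text
box [0.5744 0.3861] flat dir mod60 58.3 size mm2 1139
[0.57581312 0.38796078 0.26903332] 11.4
```

drive_tool([
  {"claw": 0.062, "dx": 0, "dy": 0, "dz": 0, "wx": 0, "wy": 0, "wz": 10.1},
  {"claw": 0.062, "dx": 0, "dy": 0, "dz": 0, "wx": 0, "wy": 0, "wz": 10.1},
  {"claw": 0.062, "dx": 0, "dy": 0, "dz": 0, "wx": 0, "wy": 0, "wz": 10.1},
  {"claw": 0.062, "dx": 0.0028, "dy": 0.0511, "dz": 0, "wx": 0, "wy": 0, "wz": 0},
  {"claw": 0.062, "dx": 0.0028, "dy": 0.0511, "dz": 0, "wx": 0, "wy": 0, "wz": 0},
  {"claw": 0.062, "dx": 0.0028, "dy": 0.0511, "dz": 0, "wx": 0, "wy": 0, "wz": 0},
  {"claw": 0.062, "dx": 0.0028, "dy": 0.0511, "dz": 0, "wx": 0, "wy": 0, "wz": 0},
  {"claw": 0.062, "dx": 0.0028, "dy": 0.0511, "dz": 0, "wx": 0, "wy": 0, "wz": 0},
  {"claw": 0.062, "dx": 0.0028, "dy": 0.0511, "dz": 0, "wx": 0, "wy": 0, "wz": 0},
  {"claw": 0.062, "dx": 0.0028, "dy": 0.0511, "dz": 0, "wx": 0, "wy": 0, "wz": 0},
  {"claw": 0.062, "dx": 0.0028, "dy": 0.0511, "dz": 0, "wx": 0, "wy": 0, "wz": 0},
  {"claw": 0.062, "dx": 0.0028, "dy": 0.0511, "dz": 0, "wx": 0, "wy": 0, "wz": 0},
  {"claw": 0.062, "dx": 0.0028, "dy": 0.0511, "dz": 0, "wx": 0, "wy": 0, "wz": 0},
  {"claw": 0.062, "dx": 0.0028, "dy": 0.0511, "dz": 0, "wx": 0, "wy": 0, "wz": 0},
  {"claw": 0.062, "dx": 0.0028, "dy": 0.0511, "dz": 0, "wx": 0, "wy": 0, "wz": 0},
  {"claw": 0.062, "dx": 0.0028, "dy": 0.0511, "dz": 0, "wx": 0, "wy": 0, "wz": 0},
  {"claw": 0.062, "dx": 0.0028, "dy": 0.0511, "dz": 0, "wx": 0, "wy": 0, "wz": 0},
  {"claw": 0.062, "dx": 0, "dy": 0, "dz": 0, "wx": 0, "wy": 0, "wz": 0},
  {"claw": 0.062, "dx": 0, "dy": 0, "dz": 0, "wx": 0, "wy": 0, "wz": 0},
])

```text
t: 13.78
eef_pos: [0.5883, -0.3286, 0.2637]
tool_rot: [-0.001, 1.0, -0.017, -0.001]
contact_force: [-0.3, 0.7, 0.6]
gripper_width: 0.726
grasp_force: 0.0
```

```bash
python3 - <<'E'
from h import *
p,o,b=boxes()
for c,f in b:
    if c[0]>.4: y=(f+60)%60-30; print(c.round(4)); go((c[0],c[1],.034),y)
print(get_obs()['t'])
E
```

```text
box [ 0.4596 -0.2914] flat dir mod60 6.0 size mm2 1162
box [ 0.5612 -0.38  ] flat dir mod60 27.4 size mm2 1170
box [ 0.6626 -0.2448] flat dir mod60 9.9 size mm2 1145
[ 0.4596 -0.2914]
at [ 0.5888 -0.3277  0.2642] yaw -1.92 tilt [-0.1   0.11] shift [-0.1299 -0.0316  0.2305] wz 22.11
  in goal axes [-0.1328  0.0194  0.2302]
[ 0.5612 -0.38  ]
at [ 0.5888 -0.3277  0.2642] yaw -1.92 tilt [-0.1   0.11] shift [-0.0254  0.0535  0.2301] wz 0.71
  in goal axes [-0.0252  0.0534  0.2302]
[ 0.6626 -0.2448]
at [ 0.5888 -0.3277  0.2642] yaw -1.92 tilt [-0.1   0.11] shift [ 0.0714 -0.085   0.2302] wz 18.16
  in goal axes [ 0.0409 -0.1033  0.2302]
13.825
```

drive_tool([
  {"claw": 0.062, "dx": -0.0253, "dy": 0.0535, "dz": 0, "wx": 0, "wy": 0, "wz": 0.7},
  {"claw": 0.062, "dx": 0, "dy": 0, "dz": 0.055, "wx": 0, "wy": 0, "wz": 0},
  {"claw": 0.062, "dx": 0, "dy": 0, "dz": 0.055, "wx": 0, "wy": 0, "wz": 0},
  {"claw": 0.062, "dx": 0, "dy": 0, "dz": 0.055, "wx": 0, "wy": 0, "wz": 0},
  {"claw": 0.062, "dx": 0, "dy": 0, "dz": 0.04, "wx": 0, "wy": 0, "wz": 0},
  {"claw": 0.062, "dx": 0, "dy": 0, "dz": 0.0245, "wx": 0, "wy": 0, "wz": 0},
  {"claw": 0.062, "dx": 0, "dy": 0, "dz": 0, "wx": 0, "wy": 0, "wz": 0},
  {"claw": 0.02, "dx": 0, "dy": 0, "dz": 0, "wx": 0, "wy": 0, "wz": 0},
  {"claw": 0.02, "dx": 0, "dy": 0, "dz": 0, "wx": 0, "wy": 0, "wz": 0},
  {"claw": 0.02, "dx": 0, "dy": 0, "dz": 0, "wx": 0, "wy": 0, "wz": 0},
  {"claw": 0.02, "dx": 0, "dy": 0, "dz": 0, "wx": 0, "wy": 0, "wz": 0},
  {"claw": 0.02, "dx": 0, "dy": 0, "dz": 0, "wx": 0, "wy": 0, "wz": 0},
])

```text
t: 15.32
eef_pos: [0.5629, -0.3824, 0.0378]
tool_rot: [0.0, 1.0, -0.024, 0.001]
contact_force: [-1.3, 0.1, 6.6]
gripper_width: 0.417
grasp_force: 25.9
```

drive_tool([
  {"claw": 0.02, "dx": 0, "dy": 0, "dz": -0.03, "wx": 0, "wy": 0, "wz": 0},
  {"claw": 0.02, "dx": 0, "dy": 0, "dz": -0.055, "wx": 0, "wy": 0, "wz": 9.7},
  {"claw": 0.02, "dx": 0, "dy": 0, "dz": -0.055, "wx": 0, "wy": 0, "wz": 9.7},
  {"claw": 0.02, "dx": 0, "dy": 0, "dz": 0, "wx": 0, "wy": 0, "wz": 9.7},
  {"claw": 0.02, "dx": -0.02535, "dy": -0.04266, "dz": 0, "wx": 0, "wy": 0, "wz": 0},
  {"claw": 0.02, "dx": -0.02535, "dy": -0.04266, "dz": 0, "wx": 0, "wy": 0, "wz": 0},
  {"claw": 0.02, "dx": -0.02535, "dy": -0.04266, "dz": 0, "wx": 0, "wy": 0, "wz": 0},
  {"claw": 0.02, "dx": -0.02535, "dy": -0.04266, "dz": 0, "wx": 0, "wy": 0, "wz": 0},
  {"claw": 0.02, "dx": -0.02535, "dy": -0.04266, "dz": 0, "wx": 0, "wy": 0, "wz": 0},
  {"claw": 0.02, "dx": -0.02535, "dy": -0.04266, "dz": 0, "wx": 0, "wy": 0, "wz": 0},
  {"claw": 0.02, "dx": -0.02535, "dy": -0.04266, "dz": 0, "wx": 0, "wy": 0, "wz": 0},
  {"claw": 0.02, "dx": -0.02535, "dy": -0.04266, "dz": 0, "wx": 0, "wy": 0, "wz": 0},
  {"claw": 0.02, "dx": -0.02535, "dy": -0.04266, "dz": 0, "wx": 0, "wy": 0, "wz": 0},
  {"claw": 0.02, "dx": -0.02535, "dy": -0.04266, "dz": 0, "wx": 0, "wy": 0, "wz": 0},
  {"claw": 0.02, "dx": -0.02535, "dy": -0.04266, "dz": 0, "wx": 0, "wy": 0, "wz": 0},
  {"claw": 0.02, "dx": -0.02535, "dy": -0.04266, "dz": 0, "wx": 0, "wy": 0, "wz": 0},
  {"claw": 0.02, "dx": -0.02535, "dy": -0.04266, "dz": 0, "wx": 0, "wy": 0, "wz": 0},
  {"claw": 0.02, "dx": -0.02535, "dy": -0.04266, "dz": 0, "wx": 0, "wy": 0, "wz": 0},
  {"claw": 0.02, "dx": 0, "dy": 0, "dz": 0, "wx": 0, "wy": 0, "wz": 0},
  {"claw": 0.02, "dx": 0, "dy": 0, "dz": 0, "wx": 0, "wy": 0, "wz": 0},
])

```text
t: 17.82
eef_pos: [0.5749, 0.3118, 0.1759]
tool_rot: [0.0, 0.962, -0.274, 0.0]
contact_force: [0.2, -0.8, -0.4]
gripper_width: 0.413
grasp_force: 25.3
```

```bash
python3 - <<'E'
from h import *
go((.5731,.3145,.085),-31.7); print(get_obs()['t'],get_obs()['gripper_width'])
E
```

```text
at [0.5749 0.3118 0.1759] yaw -31.81 tilt [-0.01 -0.05] shift [-0.003  -0.0015  0.0909] wz -0.11
  in goal axes [-0.0029 -0.0014  0.0909]
17.825 0.4131402906140117
```

drive_tool([
  {"claw": 0.02, "dx": -0.003, "dy": -0.0015, "dz": 0.05, "wx": 0, "wy": 0, "wz": 0},
  {"claw": 0.02, "dx": 0, "dy": 0, "dz": 0.025, "wx": 0, "wy": 0, "wz": 0},
  {"claw": 0.02, "dx": 0, "dy": 0, "dz": 0.011, "wx": 0, "wy": 0, "wz": 0},
  {"claw": 0.02, "dx": 0, "dy": 0, "dz": 0, "wx": 0, "wy": 0, "wz": 0},
  {"claw": 0.04, "dx": 0, "dy": 0, "dz": 0, "wx": 0, "wy": 0, "wz": 0},
  {"claw": 0.05, "dx": 0, "dy": 0, "dz": 0, "wx": 0, "wy": 0, "wz": 0},
  {"claw": 0.05, "dx": 0, "dy": 0, "dz": 0, "wx": 0, "wy": 0, "wz": 0},
  {"claw": 0.05, "dx": 0, "dy": 0, "dz": 0, "wx": 0, "wy": 0, "wz": 0},
  {"claw": 0.05, "dx": 0, "dy": 0, "dz": -0.04, "wx": 0, "wy": 0, "wz": 0},
  {"claw": 0.05, "dx": 0, "dy": 0, "dz": -0.055, "wx": 0, "wy": 0, "wz": 0},
  {"claw": 0.062, "dx": 0, "dy": 0, "dz": -0.055, "wx": 0, "wy": 0, "wz": 0},
  {"claw": 0.062, "dx": 0, "dy": 0, "dz": -0.03, "wx": 0, "wy": 0, "wz": 0},
  {"claw": 0.062, "dx": 0, "dy": 0, "dz": 0, "wx": 0, "wy": 0, "wz": 0},
])

```text
t: 19.45
eef_pos: [0.5744, 0.3162, 0.2734]
tool_rot: [-0.002, 0.962, -0.274, 0.002]
contact_force: [-0.2, -0.5, -0.8]
gripper_width: 0.726
grasp_force: 0.0
```

```bash
python3 - <<'E'
from h import *
p,o,b=boxes(zt=.081); print(o[0],get_obs()['t'])
E
```

```text
box [0.5743 0.384 ] flat dir mod60 58.6 size mm2 1188
box [0.5718 0.3156] flat dir mod60 57.9 size mm2 1135
[0.57441872 0.31617028 0.27336137] 19.5
```

drive_tool([
  {"claw": 0.062, "dx": 0, "dy": 0, "dz": 0, "wx": 0, "wy": 0, "wz": -5.85},
  {"claw": 0.062, "dx": 0, "dy": 0, "dz": 0, "wx": 0, "wy": 0, "wz": -5.85},
  {"claw": 0.062, "dx": 0.023, "dy": 0.0412, "dz": 0, "wx": 0, "wy": 0, "wz": 0},
  {"claw": 0.062, "dx": 0.023, "dy": 0.0412, "dz": 0, "wx": 0, "wy": 0, "wz": 0},
  {"claw": 0.062, "dx": 0.023, "dy": 0.0412, "dz": 0, "wx": 0, "wy": 0, "wz": 0},
  {"claw": 0.062, "dx": 0.023, "dy": 0.0412, "dz": 0, "wx": 0, "wy": 0, "wz": 0},
  {"claw": 0.062, "dx": 0.023, "dy": 0.0412, "dz": 0, "wx": 0, "wy": 0, "wz": 0},
  {"claw": 0.062, "dx": 0.023, "dy": 0.0412, "dz": 0, "wx": 0, "wy": 0, "wz": 0},
  {"claw": 0.062, "dx": 0.023, "dy": 0.0412, "dz": 0, "wx": 0, "wy": 0, "wz": 0},
  {"claw": 0.062, "dx": 0.023, "dy": 0.0412, "dz": 0, "wx": 0, "wy": 0, "wz": 0},
  {"claw": 0.062, "dx": 0.023, "dy": 0.0412, "dz": 0, "wx": 0, "wy": 0, "wz": 0},
  {"claw": 0.062, "dx": 0.023, "dy": 0.0412, "dz": 0, "wx": 0, "wy": 0, "wz": 0},
  {"claw": 0.062, "dx": 0.023, "dy": 0.0412, "dz": 0, "wx": 0, "wy": 0, "wz": 0},
  {"claw": 0.062, "dx": 0.023, "dy": 0.0412, "dz": 0, "wx": 0, "wy": 0, "wz": 0},
  {"claw": 0.062, "dx": 0, "dy": 0, "dz": 0, "wx": 0, "wy": 0, "wz": 0},
  {"claw": 0.062, "dx": 0, "dy": 0, "dz": 0, "wx": 0, "wy": 0, "wz": 0},
])

```text
t: 21.5
eef_pos: [0.6618, -0.243, 0.2681]
tool_rot: [-0.0, 0.985, -0.175, -0.001]
contact_force: [0.5, 0.5, -0.2]
gripper_width: 0.721
grasp_force: 0.0
```

```bash
python3 - <<'E'
from h import *
p,o,b=boxes()
for c,f in b:
    if c[0]>.4: y=(f+60)%60-30; print(c.round(4)); go((c[0],c[1],.034),y)
print(get_obs()['t'])
E
```

```text
box [ 0.2086 -0.6087] flat dir mod60 8.4 size mm2 3114
box [ 0.6635 -0.2442] flat dir mod60 10.1 size mm2 1115
[ 0.6635 -0.2442]
at [ 0.6621 -0.2421  0.2685] yaw -20.02 tilt [-0.12  0.09] shift [0.0026 0.0017 0.2345] wz -0.14
  in goal axes [0.002  0.0015 0.2345]
21.55
```

drive_tool([
  {"claw": 0.062, "dx": 0.002, "dy": 0.0015, "dz": 0, "wx": 0, "wy": 0, "wz": 0},
  {"claw": 0.062, "dx": 0, "dy": 0, "dz": 0.055, "wx": 0, "wy": 0, "wz": 0},
  {"claw": 0.062, "dx": 0, "dy": 0, "dz": 0.055, "wx": 0, "wy": 0, "wz": 0},
  {"claw": 0.062, "dx": 0, "dy": 0, "dz": 0.055, "wx": 0, "wy": 0, "wz": 0},
  {"claw": 0.062, "dx": 0, "dy": 0, "dz": 0.04, "wx": 0, "wy": 0, "wz": 0},
  {"claw": 0.062, "dx": 0, "dy": 0, "dz": 0.0295, "wx": 0, "wy": 0, "wz": 0},
  {"claw": 0.062, "dx": 0, "dy": 0, "dz": 0, "wx": 0, "wy": 0, "wz": 0},
  {"claw": 0.02, "dx": 0, "dy": 0, "dz": 0, "wx": 0, "wy": 0, "wz": 0},
  {"claw": 0.02, "dx": 0, "dy": 0, "dz": 0, "wx": 0, "wy": 0, "wz": 0},
  {"claw": 0.02, "dx": 0, "dy": 0, "dz": 0, "wx": 0, "wy": 0, "wz": 0},
  {"claw": 0.02, "dx": 0, "dy": 0, "dz": 0, "wx": 0, "wy": 0, "wz": 0},
  {"claw": 0.02, "dx": 0, "dy": 0, "dz": 0, "wx": 0, "wy": 0, "wz": 0},
])

```text
t: 23.05
eef_pos: [0.6651, -0.2462, 0.0377]
tool_rot: [0.0, 0.985, -0.175, 0.002]
contact_force: [0.6, -0.2, 6.2]
gripper_width: 0.416
grasp_force: 25.9
```

drive_tool([
  {"claw": 0.02, "dx": 0, "dy": 0, "dz": -0.03, "wx": 0, "wy": 0, "wz": 0},
  {"claw": 0.02, "dx": 0, "dy": 0, "dz": -0.055, "wx": 0, "wy": 0, "wz": 5.85},
  {"claw": 0.02, "dx": 0, "dy": 0, "dz": -0.055, "wx": 0, "wy": 0, "wz": 5.85},
  {"claw": 0.02, "dx": -0.03046, "dy": -0.03322, "dz": 0, "wx": 0, "wy": 0, "wz": 0},
  {"claw": 0.02, "dx": -0.03046, "dy": -0.03322, "dz": 0, "wx": 0, "wy": 0, "wz": 0},
  {"claw": 0.02, "dx": -0.03046, "dy": -0.03322, "dz": 0, "wx": 0, "wy": 0, "wz": 0},
  {"claw": 0.02, "dx": -0.03046, "dy": -0.03322, "dz": 0, "wx": 0, "wy": 0, "wz": 0},
  {"claw": 0.02, "dx": -0.03046, "dy": -0.03322, "dz": 0, "wx": 0, "wy": 0, "wz": 0},
  {"claw": 0.02, "dx": -0.03046, "dy": -0.03322, "dz": 0, "wx": 0, "wy": 0, "wz": 0},
  {"claw": 0.02, "dx": -0.03046, "dy": -0.03322, "dz": 0, "wx": 0, "wy": 0, "wz": 0},
  {"claw": 0.02, "dx": -0.03046, "dy": -0.03322, "dz": 0, "wx": 0, "wy": 0, "wz": 0},
  {"claw": 0.02, "dx": -0.03046, "dy": -0.03322, "dz": 0, "wx": 0, "wy": 0, "wz": 0},
  {"claw": 0.02, "dx": -0.03046, "dy": -0.03322, "dz": 0, "wx": 0, "wy": 0, "wz": 0},
  {"claw": 0.02, "dx": -0.03046, "dy": -0.03322, "dz": 0, "wx": 0, "wy": 0, "wz": 0},
  {"claw": 0.02, "dx": 0, "dy": 0, "dz": 0, "wx": 0, "wy": 0, "wz": 0},
  {"claw": 0.02, "dx": 0, "dy": 0, "dz": 0, "wx": 0, "wy": 0, "wz": 0},
])

```text
t: 25.05
eef_pos: [0.5717, 0.2407, 0.1758]
tool_rot: [0.0, 0.962, -0.274, 0.0]
contact_force: [-0.3, -0.3, -0.8]
gripper_width: 0.415
grasp_force: 25.3
```

```bash
python3 - <<'E'
from h import *
go((.5709,.2425,.090),-31.7); print(get_obs()['t'],get_obs()['gripper_width'])
E
```

```text
at [0.5717 0.2407 0.1758] yaw -31.81 tilt [ 0.02 -0.03] shift [-0.0017 -0.0012  0.0858] wz -0.11
  in goal axes [-0.0016 -0.0011  0.0858]
25.05 0.4149846873928719
```

drive_tool([
  {"claw": 0.02, "dx": -0.0017, "dy": -0.0012, "dz": 0.05, "wx": 0, "wy": 0, "wz": 0},
  {"claw": 0.02, "dx": 0, "dy": 0, "dz": 0.025, "wx": 0, "wy": 0, "wz": 0},
  {"claw": 0.02, "dx": 0, "dy": 0, "dz": 0.011, "wx": 0, "wy": 0, "wz": 0},
  {"claw": 0.02, "dx": 0, "dy": 0, "dz": 0, "wx": 0, "wy": 0, "wz": 0},
  {"claw": 0.04, "dx": 0, "dy": 0, "dz": 0, "wx": 0, "wy": 0, "wz": 0},
  {"claw": 0.05, "dx": 0, "dy": 0, "dz": 0, "wx": 0, "wy": 0, "wz": 0},
  {"claw": 0.05, "dx": 0, "dy": 0, "dz": 0, "wx": 0, "wy": 0, "wz": 0},
  {"claw": 0.05, "dx": 0, "dy": 0, "dz": 0, "wx": 0, "wy": 0, "wz": 0},
  {"claw": 0.05, "dx": 0, "dy": 0, "dz": -0.04, "wx": 0, "wy": 0, "wz": 0},
  {"claw": 0.05, "dx": 0, "dy": 0, "dz": -0.055, "wx": 0, "wy": 0, "wz": 0},
  {"claw": 0.062, "dx": 0, "dy": 0, "dz": -0.055, "wx": 0, "wy": 0, "wz": 0},
  {"claw": 0.062, "dx": 0, "dy": 0, "dz": -0.03, "wx": 0, "wy": 0, "wz": 0},
  {"claw": 0.062, "dx": 0, "dy": 0, "dz": 0, "wx": 0, "wy": 0, "wz": 0},
])

```text
t: 26.68
eef_pos: [0.5721, 0.2438, 0.2727]
tool_rot: [-0.002, 0.962, -0.274, 0.002]
contact_force: [-1.2, -0.7, -0.2]
gripper_width: 0.728
grasp_force: 0.0
```

```bash
python3 - <<'E'
from h import *
p,o,b=boxes(zt=.081); print(o[0],get_obs()['t'])
E
```

```text
box [0.5737 0.3833] flat dir mod60 56.4 size mm2 1224
box [0.5717 0.3152] flat dir mod60 58.5 size mm2 1175
box [0.5696 0.2433] flat dir mod60 58.1 size mm2 1119
[0.57211594 0.24384877 0.27268186] 26.725
```

drive_tool([
  {"claw": 0.062, "dx": 0, "dy": 0, "dz": 0, "wx": 0, "wy": 0, "wz": -8.8},
  {"claw": 0.062, "dx": 0.013, "dy": 0.0471, "dz": 0, "wx": 0, "wy": 0, "wz": 0},
  {"claw": 0.062, "dx": 0.013, "dy": 0.0471, "dz": 0, "wx": 0, "wy": 0, "wz": 0},
  {"claw": 0.062, "dx": 0.013, "dy": 0.0471, "dz": 0, "wx": 0, "wy": 0, "wz": 0},
  {"claw": 0.062, "dx": 0.013, "dy": 0.0471, "dz": 0, "wx": 0, "wy": 0, "wz": 0},
  {"claw": 0.062, "dx": 0.013, "dy": 0.0471, "dz": 0, "wx": 0, "wy": 0, "wz": 0},
  {"claw": 0.062, "dx": 0.013, "dy": 0.0471, "dz": 0, "wx": 0, "wy": 0, "wz": 0},
  {"claw": 0.062, "dx": 0.013, "dy": 0.0471, "dz": 0, "wx": 0, "wy": 0, "wz": 0},
  {"claw": 0.062, "dx": 0.013, "dy": 0.0471, "dz": 0, "wx": 0, "wy": 0, "wz": 0},
  {"claw": 0.062, "dx": 0.013, "dy": 0.0471, "dz": 0, "wx": 0, "wy": 0, "wz": 0},
  {"claw": 0.062, "dx": 0.013, "dy": 0.0471, "dz": 0, "wx": 0, "wy": 0, "wz": 0},
  {"claw": 0.062, "dx": 0.013, "dy": 0.0471, "dz": 0, "wx": 0, "wy": 0, "wz": 0},
  {"claw": 0.062, "dx": 0, "dy": 0, "dz": 0, "wx": 0, "wy": 0, "wz": 0},
  {"claw": 0.062, "dx": 0, "dy": 0, "dz": 0, "wx": 0, "wy": 0, "wz": 0},
])

```text
t: 28.48
eef_pos: [0.4995, -0.2886, 0.2681]
tool_rot: [-0.0, 0.98, -0.199, -0.001]
contact_force: [0.2, 1.3, -0.0]
gripper_width: 0.725
grasp_force: 0.0
```

```bash
python3 - <<'E'
from h import *
p,o,b=boxes()
for c,f in b:
    if c[0]>.4: y=(f+60)%60-30; print(c.round(4)); go((c[0],c[1],.034),y)
print(get_obs()['t'])
E
```

```text
box [ 0.4593 -0.2921] flat dir mod60 6.2 size mm2 1113
[ 0.4593 -0.2921]
at [ 0.4999 -0.288   0.2683] yaw -22.91 tilt [-0.1   0.08] shift [-0.0353  0.0197  0.2344] wz 0.94
  in goal axes [-0.0355  0.0202  0.2343]
28.525
```

drive_tool([
  {"claw": 0.062, "dx": -0.0355, "dy": 0.02, "dz": 0, "wx": 0, "wy": 0, "wz": 0.9},
  {"claw": 0.062, "dx": 0, "dy": 0, "dz": 0.055, "wx": 0, "wy": 0, "wz": 0},
  {"claw": 0.062, "dx": 0, "dy": 0, "dz": 0.055, "wx": 0, "wy": 0, "wz": 0},
  {"claw": 0.062, "dx": 0, "dy": 0, "dz": 0.055, "wx": 0, "wy": 0, "wz": 0},
  {"claw": 0.062, "dx": 0, "dy": 0, "dz": 0.04, "wx": 0, "wy": 0, "wz": 0},
  {"claw": 0.062, "dx": 0, "dy": 0, "dz": 0.0295, "wx": 0, "wy": 0, "wz": 0},
  {"claw": 0.062, "dx": 0, "dy": 0, "dz": 0, "wx": 0, "wy": 0, "wz": 0},
  {"claw": 0.02, "dx": 0, "dy": 0, "dz": 0, "wx": 0, "wy": 0, "wz": 0},
  {"claw": 0.02, "dx": 0, "dy": 0, "dz": 0, "wx": 0, "wy": 0, "wz": 0},
  {"claw": 0.02, "dx": 0, "dy": 0, "dz": 0, "wx": 0, "wy": 0, "wz": 0},
  {"claw": 0.02, "dx": 0, "dy": 0, "dz": 0, "wx": 0, "wy": 0, "wz": 0},
  {"claw": 0.02, "dx": 0, "dy": 0, "dz": 0, "wx": 0, "wy": 0, "wz": 0},
])

```text
t: 30.02
eef_pos: [0.4605, -0.2943, 0.0365]
tool_rot: [0.0, 0.978, -0.207, 0.001]
contact_force: [-0.5, 1.2, 7.4]
gripper_width: 0.414
grasp_force: 26.0
```

drive_tool([
  {"claw": 0.02, "dx": 0, "dy": 0, "dz": -0.03, "wx": 0, "wy": 0, "wz": 0},
  {"claw": 0.02, "dx": 0, "dy": 0, "dz": -0.055, "wx": 0, "wy": 0, "wz": 0},
  {"claw": 0.02, "dx": 0, "dy": 0, "dz": -0.055, "wx": 0, "wy": 0, "wz": 7.9},
  {"claw": 0.02, "dx": -0.0152, "dy": -0.0451, "dz": 0, "wx": 0, "wy": 0, "wz": 0},
  {"claw": 0.02, "dx": -0.0152, "dy": -0.0451, "dz": 0, "wx": 0, "wy": 0, "wz": 0},
  {"claw": 0.02, "dx": -0.0152, "dy": -0.0451, "dz": 0, "wx": 0, "wy": 0, "wz": 0},
  {"claw": 0.02, "dx": -0.0152, "dy": -0.0451, "dz": 0, "wx": 0, "wy": 0, "wz": 0},
  {"claw": 0.02, "dx": -0.0152, "dy": -0.0451, "dz": 0, "wx": 0, "wy": 0, "wz": 0},
  {"claw": 0.02, "dx": -0.0152, "dy": -0.0451, "dz": 0, "wx": 0, "wy": 0, "wz": 0},
  {"claw": 0.02, "dx": -0.0152, "dy": -0.0451, "dz": 0, "wx": 0, "wy": 0, "wz": 0},
  {"claw": 0.02, "dx": -0.0152, "dy": -0.0451, "dz": 0, "wx": 0, "wy": 0, "wz": 0},
  {"claw": 0.02, "dx": -0.0152, "dy": -0.0451, "dz": 0, "wx": 0, "wy": 0, "wz": 0},
  {"claw": 0.02, "dx": -0.0152, "dy": -0.0451, "dz": 0, "wx": 0, "wy": 0, "wz": 0},
  {"claw": 0.02, "dx": 0, "dy": 0, "dz": 0, "wx": 0, "wy": 0, "wz": 0},
  {"claw": 0.02, "dx": 0, "dy": 0, "dz": 0, "wx": 0, "wy": 0, "wz": 0},
])

```text
t: 31.9
eef_pos: [0.5677, 0.1686, 0.1751]
tool_rot: [0.0, 0.962, -0.274, -0.0]
contact_force: [-0.6, -1.1, -1.0]
gripper_width: 0.414
grasp_force: 25.4
```

```bash
python3 - <<'E'
from h import *
go((.5687,.1716,.090),-31.7); print(get_obs()['t'],get_obs()['gripper_width'])
E
```

```text
at [0.5677 0.1686 0.1751] yaw -31.82 tilt [-0.01 -0.04] shift [-0.0007 -0.0031  0.085 ] wz -0.12
  in goal axes [-0.0007 -0.0031  0.0851]
31.9 0.4142502403276423
```

drive_tool([
  {"claw": 0.02, "dx": -0.0007, "dy": -0.0031, "dz": 0.05, "wx": 0, "wy": 0, "wz": 0},
  {"claw": 0.02, "dx": 0, "dy": 0, "dz": 0.025, "wx": 0, "wy": 0, "wz": 0},
  {"claw": 0.02, "dx": 0, "dy": 0, "dz": 0.011, "wx": 0, "wy": 0, "wz": 0},
  {"claw": 0.02, "dx": 0, "dy": 0, "dz": 0, "wx": 0, "wy": 0, "wz": 0},
  {"claw": 0.04, "dx": 0, "dy": 0, "dz": 0, "wx": 0, "wy": 0, "wz": 0},
  {"claw": 0.05, "dx": 0, "dy": 0, "dz": 0, "wx": 0, "wy": 0, "wz": 0},
  {"claw": 0.05, "dx": 0, "dy": 0, "dz": 0, "wx": 0, "wy": 0, "wz": 0},
  {"claw": 0.05, "dx": 0, "dy": 0, "dz": 0, "wx": 0, "wy": 0, "wz": 0},
  {"claw": 0.05, "dx": 0, "dy": 0, "dz": -0.04, "wx": 0, "wy": 0, "wz": 0},
  {"claw": 0.05, "dx": 0, "dy": 0, "dz": -0.055, "wx": 0, "wy": 0, "wz": 0},
  {"claw": 0.05, "dx": 0, "dy": 0, "dz": -0.055, "wx": 0, "wy": 0, "wz": -10},
  {"claw": 0.05, "dx": 0, "dy": 0, "dz": -0.01, "wx": 0, "wy": 0, "wz": -10},
  {"claw": 0.05, "dx": 0, "dy": 0, "dz": 0, "wx": 0, "wy": 0, "wz": -10.1},
  {"claw": 0.05, "dx": -0.034, "dy": -0.0356, "dz": 0, "wx": 0, "wy": 0, "wz": 0},
  {"claw": 0.05, "dx": -0.034, "dy": -0.0356, "dz": 0, "wx": 0, "wy": 0, "wz": 0},
  {"claw": 0.05, "dx": -0.034, "dy": -0.0356, "dz": 0, "wx": 0, "wy": 0, "wz": 0},
  {"claw": 0.05, "dx": 0, "dy": 0, "dz": 0, "wx": 0, "wy": 0, "wz": 0},
  {"claw": 0.05, "dx": 0, "dy": 0, "dz": 0, "wx": 0, "wy": 0, "wz": 0},
])

```text
t: 34.15
eef_pos: [0.4706, 0.2816, 0.2491]
tool_rot: [0.0, 1.0, -0.015, 0.0]
contact_force: [0.8, -0.2, -0.5]
gripper_width: 0.586
grasp_force: 0.0
```

```bash
python3 - <<'E'
from h import *
p,o,b=boxes(zt=.081); print(o[0],get_obs()['t'])
cv2.imwrite('pics/w5.png',p[:,:,::-1]); go((.470,.2815,.075),-1.74); np.savez('w5',p=p,o=o[0],R=o[1])
p,d=read_camera('top'); cv2.imwrite('pics/t2.png',p[:,:,::-1])
for c,s in blobs(pink(p),40,2000): print('pink',c.round(1),s[4])
E
```

```text
[0.47056804 0.28157861 0.24911429] 34.2
at [0.471  0.281  0.2491] yaw -1.8 tilt [ 0.03 -0.03] shift [-0.0011 -0.0006  0.1741] wz -0.06
  in goal axes [-0.001  -0.0005  0.1741]
pink [377.7 108.3] 486
pink [459.9 123.6] 497
pink [257.3 180.3] 78
pink [281.8 179.6] 91
pink [590.7 289.1] 1877
```

View pics/w5.png

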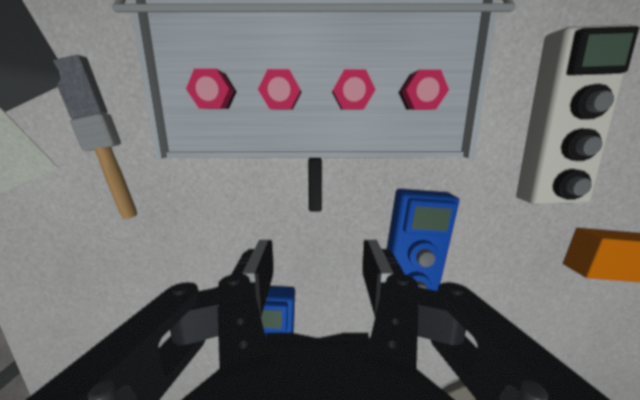

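The view shows four upright boxes in the tray at (210,89), (280,89), (353,89) and (426,89), flats towards the fence. The handle is at (315,185) and the wire at row 7.

```bash
python3 - <<'E'
from h import *
w=np.load('w5.npz'); p=w['p']; o=(w['o'],w['R'])
g=cv2.cvtColor(p,cv2.COLOR_RGB2GRAY); m=np.zeros_like(g); m[150:222,295:335]=g[150:222,295:335]<50
for c,s in blobs(m,100,4000): print(c,s,ray("wrist",c,.064,o))
q=get_obs()['q']; print(q.round(3))
E
```

```text
[314.60134003 183.65494137] [309 159  12  51 597] [0.47279533 0.28531029 0.064     ]
[-0.682  0.277  0.037  1.871 -0.011  0.994 -2.244]
```

drive_tool([
  {"claw": 0.05, "dx": 0, "dy": -0.003, "dz": 0.05, "wx": 0, "wy": 0, "wz": 0},
  {"claw": 0.05, "dx": 0, "dy": 0, "dz": 0.05, "wx": 0, "wy": 0, "wz": 0},
  {"claw": 0.05, "dx": 0, "dy": 0, "dz": 0.05, "wx": 0, "wy": 0, "wz": 0},
  {"claw": 0.05, "dx": 0, "dy": 0, "dz": 0.031, "wx": 0, "wy": 0, "wz": 0},
  {"claw": 0.05, "dx": 0, "dy": 0, "dz": 0, "wx": 0, "wy": 0, "wz": 0},
  {"claw": 0.03, "dx": 0, "dy": 0, "dz": 0, "wx": 0, "wy": 0, "wz": 0},
  {"claw": 0.005, "dx": 0, "dy": 0, "dz": 0, "wx": 0, "wy": 0, "wz": 0},
  {"claw": 0.005, "dx": 0, "dy": 0, "dz": 0, "wx": 0, "wy": 0, "wz": 0},
  {"claw": 0.005, "dx": 0, "dy": 0, "dz": 0, "wx": 0, "wy": 0, "wz": 0},
  {"claw": 0.005, "dx": 0, "dy": 0, "dz": 0, "wx": 0, "wy": 0, "wz": 0},
  {"claw": 0.005, "dx": 0, "dy": 0, "dz": 0, "wx": 0, "wy": 0, "wz": 0},
], newtons=30)

```text
t: 35.62
eef_pos: [0.4716, 0.2849, 0.0698]
tool_rot: [-0.0, 1.0, -0.015, 0.001]
contact_force: [0.6, -3.0, 7.8]
gripper_width: 0.182
grasp_force: 31.3
```

```bash
python3 - <<'E'
from h import *
go((.4715,.284,.068),-1.74);print(get_obs()['contact_force'],get_obs()['gripper_width']*.0854)
E
```

```text
at [0.4716 0.2849 0.0698] yaw -1.74 tilt [0.15 0.05] shift [-0.0001  0.0009  0.0018] wz -0.0
  in goal axes [-0.0001  0.0009  0.0018]
[ 0.6494951  -3.02307755  7.7571145 ] 0.01551518373924541
```

drive_tool([
  {"claw": 0.005, "dx": 0.0009, "dy": 0, "dz": -0.0068, "wx": 0, "wy": -2, "wz": 0},
  {"claw": 0.005, "dx": 0.0009, "dy": 0, "dz": -0.0068, "wx": 0, "wy": -2, "wz": 0},
  {"claw": 0.005, "dx": 0.0009, "dy": 0, "dz": -0.0068, "wx": 0, "wy": -2, "wz": 0},
  {"claw": 0.005, "dx": 0.0009, "dy": 0, "dz": -0.0068, "wx": 0, "wy": -2, "wz": 0},
  {"claw": 0.005, "dx": 0.0009, "dy": 0, "dz": -0.0068, "wx": 0, "wy": -2, "wz": 0},
  {"claw": 0.005, "dx": 0, "dy": 0, "dz": 0, "wx": 0, "wy": 0, "wz": 0},
])

```text
t: 36.38
eef_pos: [0.4783, 0.2847, 0.1022]
tool_rot: [-0.002, 0.996, -0.015, -0.086]
contact_force: [3.1, -1.0, -3.0]
gripper_width: 0.179
grasp_force: 30.0
```

```bash
python3 - <<'E'
from h import *
o=get_obs(); print(o['eef_pos'],o['q'].round(3),o['contact_force'],o['torque'],o['gripper_width']); print(tp()[1].round(3))
E
```

```text
[0.47830748 0.28468098 0.10216369] [-0.567  0.545 -0.036  1.86  -0.108  0.879 -2.125] [ 3.06053338 -1.03392689 -3.01028784] [-0.1175182  -0.90846002  0.11893706] 0.17880031664463344
[[ 0.985 -0.031 -0.171]
 [-0.03  -1.     0.006]
 [-0.171 -0.001 -0.985]]
```

drive_tool([
  {"claw": 0.005, "dx": 0.0009, "dy": 0, "dz": -0.0068, "wx": 0, "wy": -2, "wz": 0},
  {"claw": 0.005, "dx": 0.0009, "dy": 0, "dz": -0.0068, "wx": 0, "wy": -2, "wz": 0},
  {"claw": 0.005, "dx": 0.0009, "dy": 0, "dz": -0.0068, "wx": 0, "wy": -2, "wz": 0},
  {"claw": 0.005, "dx": 0.0009, "dy": 0, "dz": -0.0068, "wx": 0, "wy": -2, "wz": 0},
  {"claw": 0.005, "dx": 0.0009, "dy": 0, "dz": -0.0068, "wx": 0, "wy": -2, "wz": 0},
  {"claw": 0.005, "dx": 0.0009, "dy": 0, "dz": -0.0068, "wx": 0, "wy": -2, "wz": 0},
  {"claw": 0.005, "dx": 0.0009, "dy": 0, "dz": -0.0068, "wx": 0, "wy": -2, "wz": 0},
  {"claw": 0.005, "dx": 0, "dy": 0, "dz": 0, "wx": 0, "wy": 0, "wz": 0},
])

```text
t: 37.38
eef_pos: [0.4972, 0.2842, 0.1452]
tool_rot: [-0.003, 0.978, -0.015, -0.207]
contact_force: [1.9, -0.3, -3.2]
gripper_width: 0.178
grasp_force: 30.1
```

```bash
python3 - <<'E'
from h import *
o=get_obs(); print(o['eef_pos'],o['q'].round(3),o['contact_force'],o['torque'],o['gripper_width']); print(tp()[1].round(3))
p,d=read_camera('side'); cv2.imwrite('pics/s1.png',cv2.resize(p[170:310,210:370,::-1],None,fx=4,fy=4,interpolation=2))
E
```

```text
[0.49717154 0.28415496 0.145201  ] [-0.476  0.625 -0.06   1.647 -0.193  1.234 -2.034] [ 1.93812416 -0.26935693 -3.1685338 ] [-0.14338006 -1.17067558  0.1050488 ] 0.17815938441659274
[[ 0.914 -0.03  -0.404]
 [-0.028 -1.     0.012]
 [-0.404  0.    -0.915]]
```

View pics/s1.png

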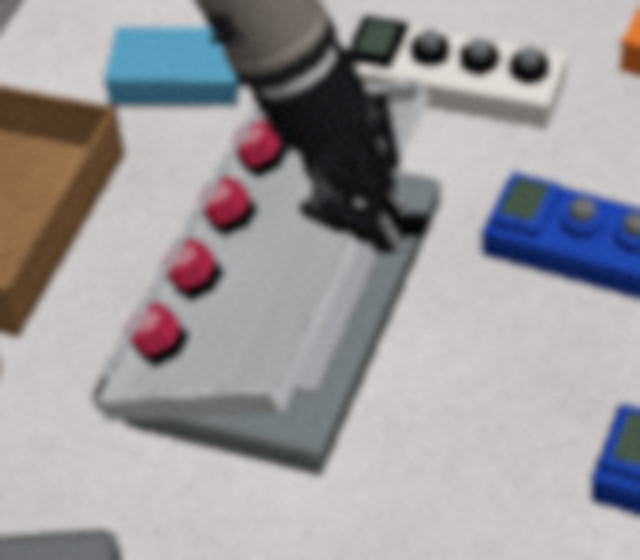

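The side view shows the tray raised in the gripper and all four boxes already slid towards the fence. I'll lift it a bit more and then lower it.

drive_tool([
  {"claw": 0.005, "dx": 0.0009, "dy": 0, "dz": -0.0068, "wx": 0, "wy": -2, "wz": 0},
  {"claw": 0.005, "dx": 0.0009, "dy": 0, "dz": -0.0068, "wx": 0, "wy": -2, "wz": 0},
  {"claw": 0.005, "dx": 0.0009, "dy": 0, "dz": -0.0068, "wx": 0, "wy": -2, "wz": 0},
  {"claw": 0.005, "dx": 0.0009, "dy": 0, "dz": -0.0068, "wx": 0, "wy": -2, "wz": 0},
  {"claw": 0.005, "dx": 0.0009, "dy": 0, "dz": -0.0068, "wx": 0, "wy": -2, "wz": 0},
  {"claw": 0.005, "dx": 0.0009, "dy": 0, "dz": -0.0068, "wx": 0, "wy": -2, "wz": 0},
  {"claw": 0.005, "dx": 0, "dy": 0, "dz": 0, "wx": 0, "wy": 0, "wz": 0},
  {"claw": 0.005, "dx": 0, "dy": 0, "dz": 0, "wx": 0, "wy": 0, "wz": 0},
  {"claw": 0.005, "dx": 0, "dy": 0, "dz": 0, "wx": 0, "wy": 0, "wz": 0},
  {"claw": 0.005, "dx": 0, "dy": 0, "dz": 0, "wx": 0, "wy": 0, "wz": 0},
])

```text
t: 38.67
eef_pos: [0.5213, 0.2834, 0.1776]
tool_rot: [-0.004, 0.952, -0.014, -0.307]
contact_force: [6.0, -1.5, -7.6]
gripper_width: 0.18
grasp_force: 30.2
```

```bash
python3 - <<'E'
from h import *
o=get_obs(); print(o['eef_pos'],o['q'].round(3),o['contact_force'],o['torque'],o['gripper_width']); print(tp()[1].round(3))
p,d=read_camera('side'); cv2.imwrite('pics/s2.png',cv2.resize(p[170:310,210:370,::-1],None,fx=4,fy=4,interpolation=2))
E
```

```text
[0.52134323 0.2834383  0.17763095] [-0.421  0.728 -0.066  1.446 -0.247  1.527 -2.002] [ 5.97280418 -1.45167196 -7.5596434 ] [ 0.05924271 -2.65032424  0.05510567] 0.18017610172987825
[[ 0.811 -0.03  -0.584]
 [-0.025 -1.     0.017]
 [-0.584  0.    -0.812]]
```

View pics/s2.png

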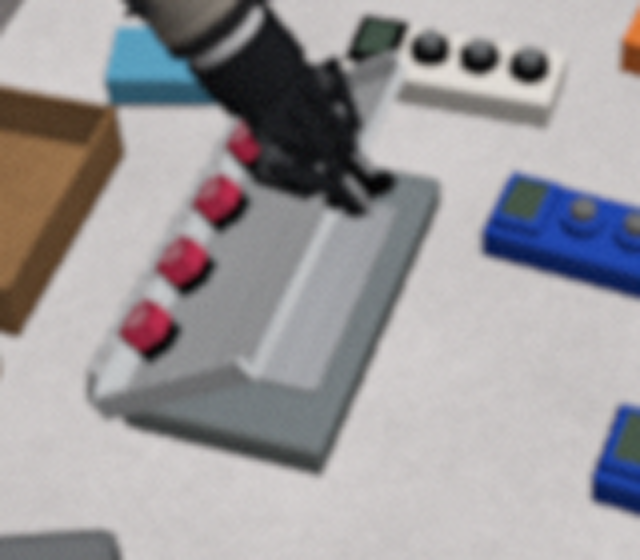

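The boxes sit in a row at the fence with the tray well up. Now I lower it gently.

drive_tool([
  {"claw": 0.005, "dx": -0.0007, "dy": 0, "dz": 0.0068, "wx": 0, "wy": 2, "wz": 0},
  {"claw": 0.005, "dx": -0.0007, "dy": 0, "dz": 0.0068, "wx": 0, "wy": 2, "wz": 0},
  {"claw": 0.005, "dx": -0.0007, "dy": 0, "dz": 0.0068, "wx": 0, "wy": 2, "wz": 0},
  {"claw": 0.005, "dx": -0.0007, "dy": 0, "dz": 0.0068, "wx": 0, "wy": 2, "wz": 0},
  {"claw": 0.005, "dx": -0.0007, "dy": 0, "dz": 0.0068, "wx": 0, "wy": 2, "wz": 0},
  {"claw": 0.005, "dx": -0.0007, "dy": 0, "dz": 0.0068, "wx": 0, "wy": 2, "wz": 0},
  {"claw": 0.005, "dx": -0.0007, "dy": 0, "dz": 0.0068, "wx": 0, "wy": 2, "wz": 0},
  {"claw": 0.005, "dx": -0.0007, "dy": 0, "dz": 0.0068, "wx": 0, "wy": 2, "wz": 0},
  {"claw": 0.005, "dx": -0.0007, "dy": 0, "dz": 0.0068, "wx": 0, "wy": 2, "wz": 0},
  {"claw": 0.005, "dx": -0.0007, "dy": 0, "dz": 0.0068, "wx": 0, "wy": 2, "wz": 0},
  {"claw": 0.005, "dx": -0.0007, "dy": 0, "dz": 0.0068, "wx": 0, "wy": 2, "wz": 0},
  {"claw": 0.005, "dx": -0.0007, "dy": 0, "dz": 0.0068, "wx": 0, "wy": 2, "wz": 0},
  {"claw": 0.005, "dx": -0.0007, "dy": 0, "dz": 0.0068, "wx": 0, "wy": 2, "wz": 0},
  {"claw": 0.005, "dx": -0.0007, "dy": 0, "dz": 0.0068, "wx": 0, "wy": 2, "wz": 0},
  {"claw": 0.005, "dx": -0.0004, "dy": 0, "dz": 0.0034, "wx": 0, "wy": 1, "wz": 0},
  {"claw": 0.005, "dx": -0.0004, "dy": 0, "dz": 0.0034, "wx": 0, "wy": 1, "wz": 0},
  {"claw": 0.005, "dx": -0.0004, "dy": 0, "dz": 0.0034, "wx": 0, "wy": 1, "wz": 0},
  {"claw": 0.005, "dx": -0.0004, "dy": 0, "dz": 0.0034, "wx": 0, "wy": 1, "wz": 0},
  {"claw": 0.005, "dx": 0, "dy": 0, "dz": 0, "wx": 0, "wy": 0, "wz": 0},
])

```text
t: 41.1
eef_pos: [0.4736, 0.2848, 0.0831]
tool_rot: [-0.001, 0.999, -0.015, -0.032]
contact_force: [9.4, -1.0, -3.1]
gripper_width: 0.18
grasp_force: 30.1
```

```bash
python3 - <<'E'
from h import *
o=get_obs(); print(o['contact_force'],o['torque']); print(tp()[1].round(3)); go((.4716,.2845,.069),-1.74)
E
```

```text
[ 9.4361567  -1.00051843 -3.05894679] [-0.37053611 -1.83239588  0.12705552]
[[ 0.997 -0.03  -0.064]
 [-0.03  -1.     0.003]
 [-0.064 -0.001 -0.998]]
at [0.4736 0.2848 0.0831] yaw -1.71 tilt [-3.68  0.19] shift [-0.001   0.0004  0.0142] wz 0.03
  in goal axes [-0.0019  0.0004  0.0141]
```

drive_tool([
  {"claw": 0.005, "dx": -0.0003, "dy": 0, "dz": 0.0035, "wx": 0, "wy": 0.92, "wz": 0},
  {"claw": 0.005, "dx": -0.0003, "dy": 0, "dz": 0.0035, "wx": 0, "wy": 0.92, "wz": 0},
  {"claw": 0.005, "dx": -0.0003, "dy": 0, "dz": 0.0035, "wx": 0, "wy": 0.92, "wz": 0},
  {"claw": 0.005, "dx": -0.0003, "dy": 0, "dz": 0.0033, "wx": 0, "wy": 0.92, "wz": 0},
  {"claw": 0.005, "dx": 0, "dy": 0, "dz": 0, "wx": 0, "wy": 0, "wz": 0},
  {"claw": 0.005, "dx": 0, "dy": 0, "dz": 0, "wx": 0, "wy": 0, "wz": 0},
])

```text
t: 41.85
eef_pos: [0.4716, 0.2849, 0.0698]
tool_rot: [-0.001, 1.0, -0.015, -0.001]
contact_force: [5.0, -3.7, 0.4]
gripper_width: 0.175
grasp_force: 30.5
```

```bash
python3 - <<'E'
from h import *
o=get_obs(); print(o['contact_force'],o['torque']); go((.4716,.2848,.0685),-1.74)
E
```

```text
[ 5.01783998 -3.65594343  0.4033243 ] [-0.55234657 -1.51352503  0.12143356]
at [0.4716 0.2849 0.0698] yaw -1.73 tilt [-0.06  0.09] shift [0.     0.0001 0.0013] wz 0.01
  in goal axes [0.     0.0001 0.0013]
```

drive_tool([
  {"claw": 0.005, "dx": 0, "dy": 0, "dz": 0.001, "wx": 0, "wy": 0, "wz": 0},
  {"claw": 0.02, "dx": 0, "dy": 0, "dz": 0, "wx": 0, "wy": 0, "wz": 0},
  {"claw": 0.04, "dx": 0, "dy": 0, "dz": 0, "wx": 0, "wy": 0, "wz": 0},
  {"claw": 0.04, "dx": 0, "dy": 0, "dz": 0, "wx": 0, "wy": 0, "wz": 0},
  {"claw": 0.04, "dx": 0, "dy": 0, "dz": -0.03, "wx": 0, "wy": 0, "wz": 0},
  {"claw": 0.04, "dx": 0, "dy": 0, "dz": -0.055, "wx": 0, "wy": 0, "wz": 0},
  {"claw": 0.04, "dx": 0, "dy": 0, "dz": -0.055, "wx": 0, "wy": 0, "wz": 0},
  {"claw": 0.04, "dx": 0, "dy": 0, "dz": -0.04, "wx": 0, "wy": 0, "wz": 0},
  {"claw": 0, "dx": 0.05, "dy": 0, "dz": 0, "wx": 0, "wy": 0, "wz": 0},
  {"claw": 0, "dx": 0.05, "dy": 0, "dz": 0, "wx": 0, "wy": 0, "wz": 0},
  {"claw": 0, "dx": 0, "dy": 0, "dz": 0, "wx": 0, "wy": 0, "wz": 0},
  {"claw": 0, "dx": 0, "dy": 0, "dz": 0, "wx": 0, "wy": 0, "wz": 0},
])

```text
t: 43.35
eef_pos: [0.5701, 0.2822, 0.2462]
tool_rot: [0.0, 1.0, -0.015, -0.004]
contact_force: [-0.4, 0.2, -0.0]
gripper_width: 0.0
grasp_force: 0.0
```

```bash
python3 - <<'E'
from h import *
p,o,b=boxes(zt=.081,lo=60); print(o[0],get_obs()['t'])
F=np.array([.660,.2758]);a=np.radians(-1.74);T=np.array([[np.cos(a),np.sin(a)],[-np.sin(a),np.cos(a)]])
for c,f in b: print((T@(c-F)).round(4))
cv2.imwrite('pics/w6.png',p[:,:,::-1]); go((.504,-.025,.16),0); np.savez('w6',p=p,o=o[0],R=o[1])
E
```

```text
box [0.6215 0.2434] flat dir mod60 59.1 size mm2 960
box [0.6262 0.3145] flat dir mod60 56.6 size mm2 255
box [0.6282 0.3824] flat dir mod60 59.4 size mm2 279
box [0.6429 0.2414] flat dir mod60 0.1 size mm2 1056
box [0.6457 0.3137] flat dir mod60 28.6 size mm2 589
box [0.6478 0.3822] flat dir mod60 28.3 size mm2 622
[0.5700989  0.28224582 0.24617921] 43.4
[-0.0375 -0.0336]
[-0.0349  0.0376]
[-0.035   0.1055]
[-0.016  -0.0349]
[-0.0154  0.0375]
[-0.0154  0.106 ]
at [0.5697 0.2825 0.2464] yaw -1.64 tilt [-0.41 -0.  ] shift [-0.0562  0.3093  0.0869] wz -1.64
  in goal axes [-0.0657  0.3075  0.0864]
```

View pics/w6.png

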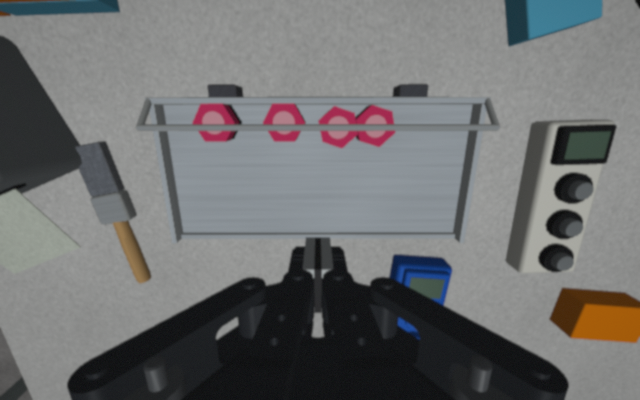

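The view shows two boxes at (216,122) and (284,122), plus a touching pair at (339,128) and (376,126), so the rightmost one was knocked inwards or slid along. The pair may stand slightly off the fence, so I'll measure more closely.

```bash
python3 - <<'E'
from h import *
w=np.load('w6.npz'); p=w['p']; o=(w['o'],w['R']); 
a=np.radians(-1.74);T=np.array([[np.cos(a),np.sin(a)],[-np.sin(a),np.cos(a)]]);F=np.array([.660,.2758])
h=cv2.cvtColor(p,cv2.COLOR_RGB2HSV); m=(((h[...,0]>155)|(h[...,0]<5))&(h[...,1]>90)&(h[...,2]>110))
for l,r in((190,243),(262,308),(318,358),(358,399)):
    v,u=np.nonzero(m[95:155,l:r]); v+=95;u+=l
    W=np.array([T@(ray("wrist",q,.081,o)[:2]-F) for q in zip(u,v)])
    print('px',u.min(),u.max(),v.min(),v.max(),'x',W[:,0].min().round(4),W[:,0].max().round(4),'y',W[:,1].min().round(4),W[:,1].max().round(4))
c=cv2.resize(p[85:160,130:510,::-1],None,fx=2.1,fy=4,interpolation=2); c=cv2.resize(p[85:160,180:410,::-1],None,fx=3.4,fy=3.4,interpolation=2); cv2.imwrite('pics/c6.png',c)
# fence top line
for u in((150,99),(490,101)): print('fencetop',T@(ray("wrist",u,.073,o)[:2]-F))
E
```

```text
px 193 234 104 140 x -0.0397 -0.0056 y 0.0863 0.1267
px 263 304 104 140 x -0.0397 -0.0056 y 0.0176 0.0579
px 319 357 106 147 x -0.0466 -0.0074 y -0.0351 0.0028
px 358 394 105 146 x -0.0456 -0.0065 y -0.0717 -0.0353
fencetop [-0.00068393  0.1695733 ]
fencetop [-0.00243863 -0.16657973]
```

View pics/c6.png

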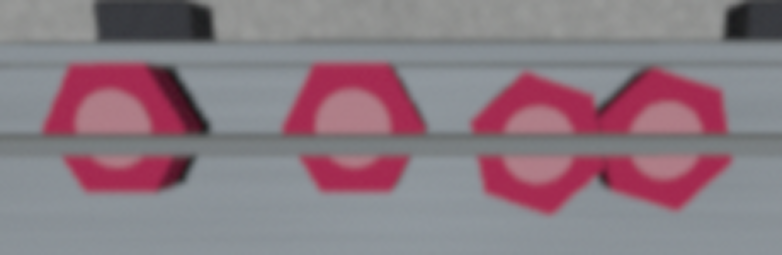

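The left pair sits flush on the fence. The right pair is turned and seems 1–3 mm off it after the knock. The margin is thin, so I'll tip the tray again to seat them.

drive_tool([
  {"claw": 0.04, "dx": -0.049, "dy": 0.0003, "dz": 0, "wx": 0, "wy": 0.4, "wz": 0},
  {"claw": 0.04, "dx": -0.049, "dy": 0.0004, "dz": 0, "wx": 0, "wy": 0, "wz": 0},
  {"claw": 0.04, "dx": 0, "dy": 0, "dz": 0.055, "wx": 0, "wy": 0, "wz": 0},
  {"claw": 0.04, "dx": 0, "dy": 0, "dz": 0.055, "wx": 0, "wy": 0, "wz": 0},
  {"claw": 0.04, "dx": 0, "dy": 0, "dz": 0.045, "wx": 0, "wy": 0, "wz": 0},
  {"claw": 0.04, "dx": 0, "dy": 0, "dz": 0.022, "wx": 0, "wy": 0, "wz": 0},
  {"claw": 0.04, "dx": 0, "dy": 0, "dz": 0, "wx": 0, "wy": 0, "wz": 0},
  {"claw": 0.025, "dx": 0, "dy": 0, "dz": 0, "wx": 0, "wy": 0, "wz": 0},
  {"claw": 0.005, "dx": 0, "dy": 0, "dz": 0, "wx": 0, "wy": 0, "wz": 0},
  {"claw": 0.005, "dx": 0, "dy": 0, "dz": 0, "wx": 0, "wy": 0, "wz": 0},
  {"claw": 0.005, "dx": 0, "dy": 0, "dz": 0, "wx": 0, "wy": 0, "wz": 0},
  {"claw": 0.005, "dx": 0, "dy": 0, "dz": 0, "wx": 0, "wy": 0, "wz": 0},
])

```text
t: 44.9
eef_pos: [0.4737, 0.2848, 0.0717]
tool_rot: [-0.001, 1.0, -0.015, 0.001]
contact_force: [-1.7, -0.5, 8.3]
gripper_width: 0.173
grasp_force: 31.1
```

```bash
python3 - <<'E'
from h import *
go((.4716,.2849,.069),-1.74);print(get_obs()['contact_force'],get_obs()['gripper_width']*.0854)
E
```

```text
at [0.4737 0.2848 0.0717] yaw -1.7 tilt [0.17 0.07] shift [-0.0022 -0.0001  0.0027] wz 0.04
  in goal axes [-0.0022 -0.0001  0.0027]
[-1.73262222 -0.46726824  8.30601389] 0.014771406724821448
```

drive_tool([
  {"claw": 0.005, "dx": 0.0009, "dy": 0, "dz": -0.0068, "wx": 0, "wy": -2, "wz": 0},
  {"claw": 0.005, "dx": 0.0009, "dy": 0, "dz": -0.0068, "wx": 0, "wy": -2, "wz": 0},
  {"claw": 0.005, "dx": 0.0009, "dy": 0, "dz": -0.0068, "wx": 0, "wy": -2, "wz": 0},
  {"claw": 0.005, "dx": 0.0009, "dy": 0, "dz": -0.0068, "wx": 0, "wy": -2, "wz": 0},
  {"claw": 0.005, "dx": 0.0009, "dy": 0, "dz": -0.0068, "wx": 0, "wy": -2, "wz": 0},
  {"claw": 0.005, "dx": 0.0009, "dy": 0, "dz": -0.0068, "wx": 0, "wy": -2, "wz": 0},
  {"claw": 0.005, "dx": 0.0009, "dy": 0, "dz": -0.0068, "wx": 0, "wy": -2, "wz": 0},
  {"claw": 0.005, "dx": 0.0009, "dy": 0, "dz": -0.0068, "wx": 0, "wy": -2, "wz": 0},
  {"claw": 0.005, "dx": 0.0009, "dy": 0, "dz": -0.0068, "wx": 0, "wy": -2, "wz": 0},
  {"claw": 0.005, "dx": 0.0009, "dy": 0, "dz": -0.0068, "wx": 0, "wy": -2, "wz": 0},
  {"claw": 0.005, "dx": 0.0009, "dy": 0, "dz": -0.0068, "wx": 0, "wy": -2, "wz": 0},
  {"claw": 0.005, "dx": 0.0009, "dy": 0, "dz": -0.0068, "wx": 0, "wy": -2, "wz": 0},
  {"claw": 0.005, "dx": 0.0009, "dy": 0, "dz": -0.0068, "wx": 0, "wy": -2, "wz": 0},
  {"claw": 0.005, "dx": 0.0009, "dy": 0, "dz": -0.0068, "wx": 0, "wy": -2, "wz": 0},
  {"claw": 0.005, "dx": 0.0009, "dy": 0, "dz": -0.0068, "wx": 0, "wy": -2, "wz": 0},
  {"claw": 0.005, "dx": 0.0009, "dy": 0, "dz": -0.0068, "wx": 0, "wy": -2, "wz": 0},
  {"claw": 0.005, "dx": 0.0009, "dy": 0, "dz": -0.0068, "wx": 0, "wy": -2, "wz": 0},
  {"claw": 0.005, "dx": 0, "dy": 0, "dz": 0, "wx": 0, "wy": 0, "wz": 0},
  {"claw": 0.005, "dx": 0, "dy": 0, "dz": 0, "wx": 0, "wy": 0, "wz": 0},
  {"claw": 0.005, "dx": 0, "dy": 0, "dz": 0, "wx": 0, "wy": 0, "wz": 0},
])

```text
t: 47.4
eef_pos: [0.5211, 0.2834, 0.175]
tool_rot: [-0.005, 0.957, -0.015, -0.289]
contact_force: [6.7, 3.1, -8.0]
gripper_width: 0.182
grasp_force: 29.9
```

drive_tool([
  {"claw": 0.005, "dx": -0.0007, "dy": 0, "dz": 0.0068, "wx": 0, "wy": 2, "wz": 0},
  {"claw": 0.005, "dx": -0.0007, "dy": 0, "dz": 0.0068, "wx": 0, "wy": 2, "wz": 0},
  {"claw": 0.005, "dx": -0.0007, "dy": 0, "dz": 0.0068, "wx": 0, "wy": 2, "wz": 0},
  {"claw": 0.005, "dx": -0.0007, "dy": 0, "dz": 0.0068, "wx": 0, "wy": 2, "wz": 0},
  {"claw": 0.005, "dx": -0.0007, "dy": 0, "dz": 0.0068, "wx": 0, "wy": 2, "wz": 0},
  {"claw": 0.005, "dx": -0.0007, "dy": 0, "dz": 0.0068, "wx": 0, "wy": 2, "wz": 0},
  {"claw": 0.005, "dx": -0.0007, "dy": 0, "dz": 0.0068, "wx": 0, "wy": 2, "wz": 0},
  {"claw": 0.005, "dx": -0.0007, "dy": 0, "dz": 0.0068, "wx": 0, "wy": 2, "wz": 0},
  {"claw": 0.005, "dx": -0.0007, "dy": 0, "dz": 0.0068, "wx": 0, "wy": 2, "wz": 0},
  {"claw": 0.005, "dx": -0.0007, "dy": 0, "dz": 0.0068, "wx": 0, "wy": 2, "wz": 0},
  {"claw": 0.005, "dx": -0.0007, "dy": 0, "dz": 0.0068, "wx": 0, "wy": 2, "wz": 0},
  {"claw": 0.005, "dx": -0.0007, "dy": 0, "dz": 0.0068, "wx": 0, "wy": 2, "wz": 0},
  {"claw": 0.005, "dx": -0.0007, "dy": 0, "dz": 0.0068, "wx": 0, "wy": 2, "wz": 0},
  {"claw": 0.005, "dx": -0.0007, "dy": 0, "dz": 0.0068, "wx": 0, "wy": 2, "wz": 0},
  {"claw": 0.005, "dx": -0.0004, "dy": 0, "dz": 0.0034, "wx": 0, "wy": 1, "wz": 0},
  {"claw": 0.005, "dx": -0.0004, "dy": 0, "dz": 0.0034, "wx": 0, "wy": 1, "wz": 0},
  {"claw": 0.005, "dx": 0, "dy": 0, "dz": 0, "wx": 0, "wy": 0, "wz": 0},
])

```text
t: 49.52
eef_pos: [0.4756, 0.2847, 0.0846]
tool_rot: [-0.001, 0.999, -0.015, -0.033]
contact_force: [4.0, 0.9, -2.4]
gripper_width: 0.179
grasp_force: 30.2
```

```bash
python3 - <<'E'
from h import *
o=get_obs(); print(o['contact_force'],o['torque']); go((.4737,.2848,.0715),-1.74)
E
```

```text
[ 4.01474232  0.88749005 -2.35767429] [ 0.32966311 -1.13220316  0.00840541]
at [0.4756 0.2847 0.0846] yaw -1.7 tilt [-3.8   0.17] shift [-0.0011  0.      0.0132] wz 0.04
  in goal axes [-0.002   0.      0.0131]
```

drive_tool([
  {"claw": 0.005, "dx": -0.0003, "dy": 0, "dz": 0.0033, "wx": 0, "wy": 0.95, "wz": 0},
  {"claw": 0.005, "dx": -0.0003, "dy": 0, "dz": 0.0033, "wx": 0, "wy": 0.95, "wz": 0},
  {"claw": 0.005, "dx": -0.0003, "dy": 0, "dz": 0.0033, "wx": 0, "wy": 0.95, "wz": 0},
  {"claw": 0.005, "dx": -0.0003, "dy": 0, "dz": 0.0036, "wx": 0, "wy": 0.95, "wz": 0},
  {"claw": 0.005, "dx": 0, "dy": 0, "dz": 0.0005, "wx": 0, "wy": 0, "wz": 0},
  {"claw": 0.005, "dx": 0, "dy": 0, "dz": 0, "wx": 0, "wy": 0, "wz": 0},
  {"claw": 0.02, "dx": 0, "dy": 0, "dz": 0, "wx": 0, "wy": 0, "wz": 0},
  {"claw": 0.04, "dx": 0, "dy": 0, "dz": 0, "wx": 0, "wy": 0, "wz": 0},
  {"claw": 0.04, "dx": 0, "dy": 0, "dz": 0, "wx": 0, "wy": 0, "wz": 0},
  {"claw": 0.04, "dx": 0, "dy": 0, "dz": -0.03, "wx": 0, "wy": 0, "wz": 0},
  {"claw": 0.04, "dx": 0, "dy": 0, "dz": -0.055, "wx": 0, "wy": 0, "wz": 0},
  {"claw": 0.04, "dx": 0, "dy": 0, "dz": -0.055, "wx": 0, "wy": 0, "wz": 0},
  {"claw": 0.04, "dx": 0, "dy": 0, "dz": -0.04, "wx": 0, "wy": 0, "wz": 0},
  {"claw": 0, "dx": 0.05, "dy": 0, "dz": 0, "wx": 0, "wy": 0, "wz": 0},
  {"claw": 0, "dx": 0.05, "dy": 0, "dz": 0, "wx": 0, "wy": 0, "wz": 0},
  {"claw": 0, "dx": 0, "dy": 0, "dz": 0, "wx": 0, "wy": 0, "wz": 0},
  {"claw": 0, "dx": 0, "dy": 0, "dz": 0, "wx": 0, "wy": 0, "wz": 0},
])

```text
t: 51.65
eef_pos: [0.5726, 0.2812, 0.2492]
tool_rot: [0.0, 1.0, -0.015, -0.002]
contact_force: [-0.1, 0.3, -0.2]
gripper_width: -0.004
grasp_force: 0.0
```

```bash
python3 - <<'E'
from h import *
o=tp(); p,d=read_camera("wrist"); print(o[0],get_obs()['t'])
a=np.radians(-1.74);T=np.array([[np.cos(a),np.sin(a)],[-np.sin(a),np.cos(a)]]);F=np.array([.660,.2758])
h=cv2.cvtColor(p,cv2.COLOR_RGB2HSV); m=(((h[...,0]>155)|(h[...,0]<5))&(h[...,1]>90)&(h[...,2]>110)); m[155:]=0;m[:90]=0; m[:,:170]=0;m[:,480:]=0
cols=np.nonzero(m.any(0))[0]; print(cols.min(),cols.max(),cols[1:][np.diff(cols)>1])
v,u=np.nonzero(m); W=np.array([T@(ray("wrist",q,.081,o)[:2]-F) for q in zip(u,v)])
for c0 in range(180,420,8):
    s=(u>=c0)&(u<c0+8)
    if s.any(): print(c0,W[s,0].min().round(4),W[s,0].max().round(4))
cv2.imwrite('pics/c7.png',cv2.resize(p[85:160,180:410,::-1],None,fx=3.4,fy=3.4,interpolation=2)); go((.504,-.025,.16),0)
E
```

```text
[0.57257033 0.28119766 0.24922603] 51.7
194 391 [263 318]
188 -0.0241 -0.0184
196 -0.0368 -0.0052
204 -0.0398 -0.0052
212 -0.0398 -0.0052
220 -0.0398 -0.0052
228 -0.0368 -0.0136
260 -0.0241 -0.0146
268 -0.0398 -0.0052
276 -0.0398 -0.0052
284 -0.0398 -0.0052
292 -0.0399 -0.0052
300 -0.0241 -0.0155
316 -0.0389 -0.0136
324 -0.0419 -0.0061
332 -0.0439 -0.0052
340 -0.0439 -0.008
348 -0.0379 -0.0099
356 -0.0399 -0.0108
364 -0.0429 -0.0052
372 -0.0439 -0.0061
380 -0.0419 -0.008
388 -0.0339 -0.0108
at [0.5722 0.2815 0.2495] yaw -1.67 tilt [-0.22 -0.02] shift [-0.0589  0.3083  0.0899] wz -1.67
  in goal axes [-0.0682  0.3065  0.0895]
```

View pics/c7.png

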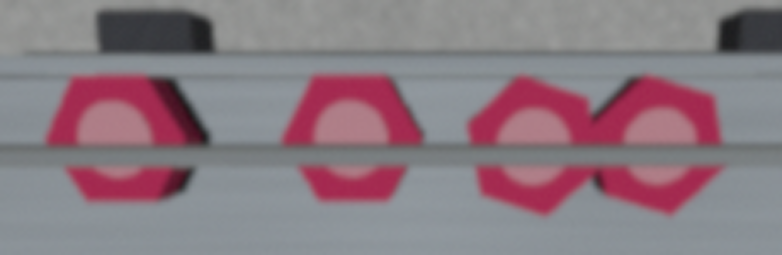

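All four lids now reach the same fence line (crop row 76), so they all touch. On to the middle key.

drive_tool([
  {"claw": 0, "dx": 0, "dy": 0, "dz": 0, "wx": 0, "wy": 0.2, "wz": -1.7},
  {"claw": 0, "dx": -0.0114, "dy": 0.0511, "dz": 0, "wx": 0, "wy": 0, "wz": 0},
  {"claw": 0, "dx": -0.0114, "dy": 0.0511, "dz": 0, "wx": 0, "wy": 0, "wz": 0},
  {"claw": 0, "dx": -0.0114, "dy": 0.0511, "dz": 0, "wx": 0, "wy": 0, "wz": 0},
  {"claw": 0, "dx": -0.0114, "dy": 0.0511, "dz": 0, "wx": 0, "wy": 0, "wz": 0},
  {"claw": 0, "dx": -0.0114, "dy": 0.0511, "dz": 0, "wx": 0, "wy": 0, "wz": 0},
  {"claw": 0, "dx": -0.0114, "dy": 0.0511, "dz": 0, "wx": 0, "wy": 0, "wz": 0},
  {"claw": 0, "dx": 0, "dy": 0, "dz": 0.05, "wx": 0, "wy": 0, "wz": 0},
  {"claw": 0, "dx": 0, "dy": 0, "dz": 0.05, "wx": 0, "wy": 0, "wz": 0},
  {"claw": 0, "dx": 0, "dy": 0, "dz": 0.03, "wx": 0, "wy": 0, "wz": 0},
  {"claw": 0, "dx": 0, "dy": 0, "dz": 0, "wx": 0, "wy": 0, "wz": 0},
  {"claw": 0, "dx": 0, "dy": 0, "dz": 0, "wx": 0, "wy": 0, "wz": 0},
])

```text
t: 53.2
eef_pos: [0.5058, -0.025, 0.1213]
tool_rot: [-0.0, 1.0, 0.0, 0.002]
contact_force: [-0.2, 0.8, -0.1]
gripper_width: 0.001
grasp_force: 0.0
```

```bash
python3 - <<'E'
from h import *
go((.504,-.025,.0752),0)
E
```

```text
at [ 0.5058 -0.025   0.1213] yaw 0.04 tilt [0.19 0.01] shift [-0.002  -0.      0.0461] wz 0.04
  in goal axes [-0.0018 -0.      0.0461]
```

drive_tool([
  {"claw": 0, "dx": -0.0015, "dy": 0, "dz": 0.034, "wx": 0, "wy": 0, "wz": 0},
  {"claw": 0, "dx": 0, "dy": 0, "dz": 0.006, "wx": 0, "wy": 0, "wz": 0},
  {"claw": 0, "dx": 0, "dy": 0, "dz": 0.004, "wx": 0, "wy": 0, "wz": 0},
  {"claw": 0, "dx": 0, "dy": 0, "dz": 0.0028, "wx": 0, "wy": 0, "wz": 0},
  {"claw": 0, "dx": 0, "dy": 0, "dz": 0, "wx": 0, "wy": 0, "wz": 0},
  {"claw": 0, "dx": 0, "dy": 0, "dz": 0, "wx": 0, "wy": 0, "wz": 0},
])

```text
t: 53.95
eef_pos: [0.504, -0.0252, 0.0749]
tool_rot: [-0.0, 1.0, -0.0, 0.001]
contact_force: [-5.3, 1.6, 13.7]
gripper_width: -0.005
grasp_force: 6.7
```

drive_tool([
  {"claw": 0, "dx": 0, "dy": 0, "dz": -0.04, "wx": 0, "wy": 0, "wz": 0},
  {"claw": 0, "dx": 0.046, "dy": 0, "dz": 0, "wx": 0, "wy": 0, "wz": 0},
  {"claw": 0, "dx": 0, "dy": 0, "dz": 0, "wx": 0, "wy": 0, "wz": 0},
  {"claw": 0, "dx": 0, "dy": 0, "dz": 0.028, "wx": 0, "wy": 0, "wz": 0},
  {"claw": 0, "dx": 0, "dy": 0, "dz": 0.006, "wx": 0, "wy": 0, "wz": 0},
  {"claw": 0, "dx": 0, "dy": 0, "dz": 0.004, "wx": 0, "wy": 0, "wz": 0},
  {"claw": 0, "dx": 0, "dy": 0, "dz": 0.0018, "wx": 0, "wy": 0, "wz": 0},
  {"claw": 0, "dx": 0, "dy": 0, "dz": 0, "wx": 0, "wy": 0, "wz": 0},
  {"claw": 0, "dx": 0, "dy": 0, "dz": 0, "wx": 0, "wy": 0, "wz": 0},
])

```text
t: 55.08
eef_pos: [0.5489, -0.0253, 0.075]
tool_rot: [-0.0, 1.0, -0.0, 0.0]
contact_force: [-7.6, 0.3, 14.2]
gripper_width: -0.003
grasp_force: 6.7
```

Pressed. Now I lift clear and check the row before handing in.

drive_tool([
  {"claw": 0, "dx": 0, "dy": 0, "dz": -0.04, "wx": 0, "wy": 0, "wz": 0},
  {"claw": 0, "dx": 0, "dy": 0, "dz": -0.05, "wx": 0, "wy": 0, "wz": 0},
  {"claw": 0, "dx": 0, "dy": 0, "dz": -0.05, "wx": 0, "wy": 0, "wz": 0},
  {"claw": 0, "dx": 0, "dy": -0.05, "dz": -0.03, "wx": 0, "wy": 0, "wz": 0},
  {"claw": 0, "dx": 0, "dy": -0.05, "dz": 0, "wx": 0, "wy": 0, "wz": 0},
  {"claw": 0, "dx": 0, "dy": -0.05, "dz": 0, "wx": 0, "wy": 0, "wz": 0},
  {"claw": 0, "dx": 0, "dy": 0, "dz": 0, "wx": 0, "wy": 0, "wz": 0},
  {"claw": 0, "dx": 0, "dy": 0, "dz": 0, "wx": 0, "wy": 0, "wz": 0},
])

```text
t: 56.08
eef_pos: [0.5496, 0.1241, 0.2439]
tool_rot: [0.0, 1.0, -0.0, 0.001]
contact_force: [-1.0, -0.3, -0.9]
gripper_width: -0.0
grasp_force: 0.0
```

```bash
python3 - <<'E'
from h import *
p,d=read_camera("wrist"); cv2.imwrite('pics/w8.png',p[:,:,::-1]); print(get_obs()['t'])
E
```

```text
56.125
```

View pics/w8.png

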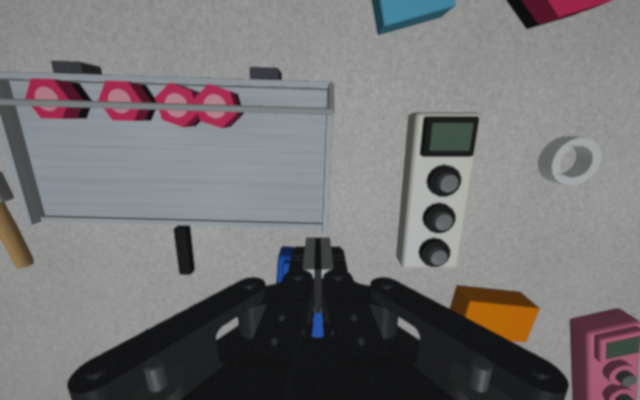

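The four boxes stand in their row at the fence (row ~100, columns 55–220), the tray is flat and the keys are up.

```bash
python3 -c "
from station import *
print(hand_in())"
```

```text
the job is handed in; nothing more can be done
None
```

I handed the job in at about 56 s: the scale was zeroed with the tray empty, all four boxes were loaded, tipped (twice, because the right-hand pair looked 1–3 mm off the fence after the first tip) and lined up at the fence, then weigh and print were pressed; `hand_in()` gave no verdict.

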